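Scan the job card at the flute maker's bench

ROBOT

A 7-joint arm with a two-finger parallel gripper is mounted at the origin on the work surface. World frame = base frame: x ahead of the robot, y to its left, z up, the work surface at z = 0. Lengths are in m, angles in rad, forces in N, time in s.
With the tool pointing down it reaches from about 0.4 to 0.925 m from the base axis. Payload 4.1 kg.
Tool frame: the origin (TCP) lies midway between the tips of the shut fingers; the grasp point (between the pads) lies 19 mm behind it; z points along the fingers, y is the line along which they close (so a half turn about z gives the same grasp; the last joint's range is limited). The gripper opens to 85 mm and grips with 20 to 120 N. Pads are 22 mm wide; open, the fingers measure 114 mm over their backs; the gripper's body (76 mm by 85 mm) begins 54 mm behind the grasp point. The pads swing forward as they close: fully open they stand 13 mm farther back than shut.
Start: joints at [1.155, 0.398, 0.045, 1.537, -0.019, 1.207, -0.051], TCP at [0.203, -0.618, 0.231] pointing down, gripper open.
Joint ranges: [-2.82, 2.82], [-0.49, 2.23], [-1.37, 1.46], [0, 2.46], [-1.36, 4.5], [0.23, 2], [-2.94, 2.94]. Speed limits (rad/s): [2.57, 2.57, 3.14, 3.14, 3.14, 3.14, 3.14].

INTERFACE

Orientations are given as a unit quaternion [w, x, y, z].
In Python, from station import status, cams, env gives the robot as it stands.
- The arm moves only by the tool step_arm, never from a script. Its argument "steps" is a list of rows, each an object with "delta_pos": the shift along the tool's x, y, z in cm, a list of three; "dr": the turn, a rotation vector about the tool's x, y, z in degrees, a list of three; "fingers": the opening, from -1 (shut) to 1 (fully open). In form: [{"delta_pos": [dx, dy, dz], "dr": [rx, ry, rz], "fingers": fingers}, ...]. A call has exactly 8 rows; each row shifts and turns the commanded pose from where the row before left it, along the tool's axes as they then stand; what a row does not reach is not made up. A row lasts 1/12 s, in which the tool goes at most 41.7 mm and 7.16 degrees, less where a joint would pass 70% of its speed; a pose out of reach is approached as far as the arm can. A call with a gripper value outside its range is refused whole. The fingers move at their own pace and stop on an object; "squeeze" is the grip in N (left out, the last holds). Time passes only in rows, so rows that do not move let the fingers close, or fill a call up. It gives the time, the measured TCP pose, the force, the opening and the grip force at its end, in the units of the state.
- status.observe(): the state, without advancing time (a new reading comes with each control period).
- cams.camera(name): name is "scene" or "side" or "wrist"; returns a dict with "pixels" (480x640x3 uint8, red, green, blue), "depth" (480x640 float32, m along the optical axis (not along the pixel's ray), 0 where there is no reading), "K" (3x3 intrinsics, pixels), "extrinsics" (4x4, takes a point from world to camera coordinates). Camera axes: x right, y down, z forward; pixel columns grow to the right and rows downward; lengths in m; the calibration is good to about 2 mm. A picture is of the moment at which its call begins.
- env.hand_in(): hands the job in; it is judged then, once.
The state is a dict: "time_s": time; "q": joint angles; "qvel": joint speeds; "joint_efforts": joint torques, N m; "tool_pos": TCP position; "tcp_rot": TCP orientation; "contact_force": force on the tool from outside, world axes, zero at the start; "wrist_torque": the same for the moment, N m; "finger_gap": opening from 0.0 (shut) to 1.0 (fully open); "grip_force": force on a finger pad.
Only numpy, scipy, OpenCV 4.12 (cv2) and the standard library are available. Lean on these libraries where they do the work, as an engineer would, in place of code of your own. Each camera call takes 0.05 s, during which the arm holds its last target. There are 200 camera calls.

TASK

Take the yellow scanner wand out of its charging stand, lay it in the sloping wooden rest (tail at the stop, nose at the raised end) and let go of it. Then take it again so that you can point it down at the barcode label on the easel: hold its red window square to the label, on the label's centre and about 55 mm away, still for at least one second. Lay it back in the rest the same way round and let go; do not touch the easel, and leave everything else on the bench where it is.

Things in the scene. Friction and masses are not known exactly. Their poses are not given: they have to be found in the camera images.
- wand: Scanner wand, 200 mm long, 180 g: square yellow handle 26 x 26 x 150 mm, then a square black head 36 x 36 x 50 mm with a red window in its end (the nose). Origin at the centre of the tail's end face; z runs from tail to nose, x and y square to the handle's faces. Balances about 95 mm from the tail. Starts upright in the stand, nose up.
- wand_nose (a point): Centre of the red window, 200 mm from the tail along the wand's z.
- stand: Charging stand, fixed: black foot 100 x 100 x 12 mm with a square grey cup on it, 32 mm inside, 42 mm outside, its rim 50 mm above the bench. Origin under its centre on the bench; the cup's sides lie along x and y. The wand's tail stands on the cup's floor, 12 mm above the bench.
- rest: Fixed wooden rest, base 220 x 80 x 12 mm; origin under its centre, +x to the raised (nose) end. The wand lies in it rising 20 degrees to the nose, in two open-topped flared saddles (30 mm wide at the floor, 47 at the top, 24 deep, under 60 outside), 6-21 and 118-133 mm from the tail end. Between them only an 18 mm wide bar, 10 mm below the wand. Clear above.
- rest_tail (a point): Where the centre of the wand's tail end face belongs in the rest, about 54 mm above the bench. A stop stands 2 mm behind it, about as high as the wand's axis.
- rest_nose (a point): Where the centre of the wand's window belongs in the rest: 200 mm from rest_tail, up the slope, about 123 mm above the bench.
- easel: Wooden easel, fixed: base 90 x 100 x 10 mm, sloping board 90 mm wide, top at 93 mm height. Origin under the label's centre on the bench; the label looks towards its -x and 35 degrees upward.
- label: White barcode label 56 x 36 mm on the easel's board. Origin at the centre of its face, 60 mm above the bench; z is the outward normal of the face (35 degrees above the level), y level along the label.
- lip_a: Bystander: silver oval lip plate, 52 x 26 x 5 mm, flat on the bench.
- lip_b: Bystander: a second such lip plate.
- flute_tube: Bystander: steel flute tube 220 mm long, 19 mm across, lying on a dark wooden foot, about 27 mm high in all.
- parts_cup: Bystander: steel parts cup, 64 mm across, 40 mm high.
- oil: Bystander: amber oil bottle, 40 mm across, 85 mm high.
- driver: Bystander: screwdriver with a red handle lying on the bench.
- mallet: Bystander: hammer with a pale wooden handle lying on the bench.
Not all that is in view belongs to the job. There is more than one size of the wand; the one meant has the size given above. Leave any green look-alike of the rest alone.

How it is judged:
On the way, in this order (a step that is already met when the one before it is completed fails the run):
1. the wand lies in the rest, tail at the stop, nose at the raised end, and has been let go (distance between wand and rest_tail below 0.015 m and distance between wand_nose and rest_nose below 0.018 m and contact force between the fingers and wand below 0.05 N and linear speed of wand below 0.02 m/s), for 0.2 s.
2. the wand's window is 30 to 80 mm in front of the label, square to it within 15 degrees, pointing within 14 mm of its centre, and held still for one second (angle between the z axis of wand and the z axis of label, either way round below 0.26 rad and z of wand_nose in the frame of label between 0.03 and 0.08 m and x of label in the frame of wand between -0.014 and 0.014 m and y of label in the frame of wand between -0.014 and 0.014 m and linear speed of wand below 0.02 m/s and angular speed of wand below 0.15 rad/s), for 1 s.
At the end, for the whole second after the job is handed in: The wand lies in the rest again, released and still: tail within 15 mm of rest_tail and window within 18 mm of rest_nose (all of step 1); the robot touches nothing.
It fails at once if a bystander is pushed more than 20 mm (distance of any of lip_a, lip_b, flute_tube, parts_cup, oil, driver, mallet from where it was at the start of the episode above 0.02 m).
It fails at once if the easel is touched (more than 1 N) by the wand or the robot (contact force between any of wand, the arm, the fingers and easel above 1 N).
It also fails if it takes over 64 s, if anything falls off the work surface, if the arm or the gripper's body presses on something with over 40 N, if the wrist force passes 120 N, or if a joint passes its speed limit or range.

## Working session

There is one attempt and no reset: what is moved stays moved. The work goes in short steps, Python scripts to look and compute and a tool call to move; the robot and the scene stay as the last step left them, time stands still between calls to the robot, and variables do not carry over. Pictures are saved under pics/ and viewed, at most 10 in all, crops included, and the job is handed in when it is done.

Besides the shell and the picture viewer there is one more tool, called after ">>>" in YAML: its name, and indented under it one key for each argument. step_arm: Moves the arm, as the interface text tells. Its arguments: {"type":"object","properties":{"steps":{"type":"array"},"squeeze":{"type":"number"}},"required":["steps"]}

```bash
ls; mkdir -p pics
python3 - <<'E'
from station import status, cams, env
import cv2, numpy as np
s=status.observe(); print(s)
for n in ["scene","side"]:
    c=cams.camera(n); np.savez(f"pics/{n}0.npz",**c); cv2.imwrite(f"pics/{n}0.png",c["pixels"][:,:,::-1]); print(n,c["K"].round(1).tolist(),c["extrinsics"].round(3).tolist())
E
```

```text
pics
{'time_s': 0.0, 'q': array([ 1.15500946,  0.39922374,  0.04503683,  1.5379093 , -0.01867142,
        1.20689205, -0.050687  ]), 'qvel': array([-0.00106908, -0.00138084, -0.00020033, -0.00124144, -0.00061959,
       -0.00044722,  0.00150452]), 'joint_efforts': array([-1.17056513e-05, -4.75117671e+01,  1.36474047e+00, -2.54224563e+01,
        1.16485413e-02,  9.47917812e-03, -7.60972341e-06]), 'tool_pos': array([ 0.20229212, -0.61703841,  0.23022999]), 'tcp_rot': array([-9.76544812e-04,  9.87471050e-01,  1.57797067e-01, -2.40881908e-04]), 'contact_force': array([ 0.52802075,  0.43138311, -0.01562356]), 'wrist_torque': array([0.06413805, 0.01235079, 0.0698201 ]), 'grip_force': 0.0, 'finger_gap': 0.9979928251127181}
scene [[464.9, 0.0, 315.4], [0.0, 464.9, 233.7], [0.0, 0.0, 1.0]] [[0.777, 0.63, 0.001, -0.367], [0.415, -0.511, -0.753, -0.109], [-0.474, 0.585, -0.658, 1.443], [0.0, 0.0, 0.0, 1.0]]
side [[508.2, 0.0, 317.3], [0.0, 508.2, 239.2], [0.0, 0.0, 1.0]] [[0.952, -0.305, 0.011, -0.524], [-0.154, -0.515, -0.843, 0.169], [0.263, 0.802, -0.537, 1.468], [0.0, 0.0, 0.0, 1.0]]
```

View pics/scene0.png

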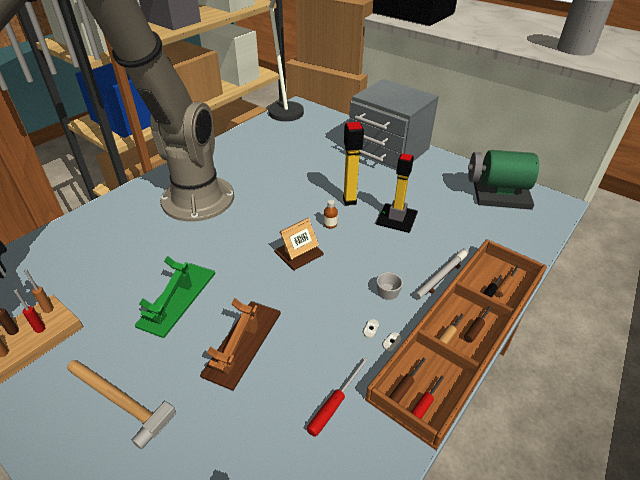

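View pics/side0.png

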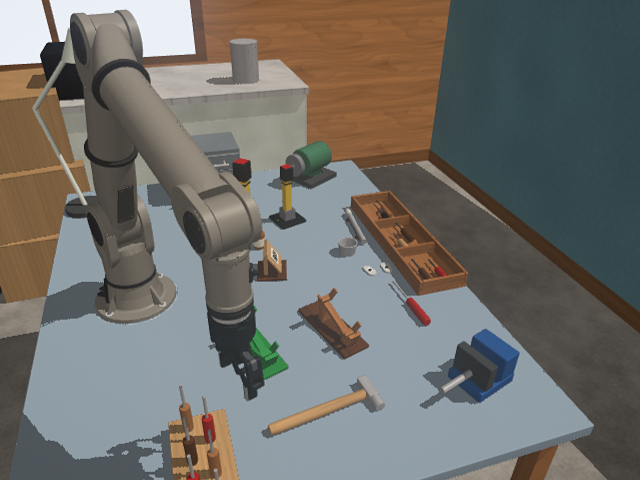

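Scene picture: the wand candidates are a tall yellow one at (352,160), standing without a cup, and a shorter one in the black-footed stand with the grey cup at (403,185). The rest candidates are the green look-alike at (178,297) and the wooden one at (241,345). The label is at (300,239). I choose the stand wand and the wooden rest, and check sizes next.

```bash
cat > h.py <<'E'
import numpy as np, cv2
def load(n): return dict(np.load(f"pics/{n}.npz"))
def cloud(c):
    K=c["K"];d=c["depth"];v,u=np.mgrid[:480,:640]
    p=np.stack([(u-K[0,2])/K[0,0]*d,(v-K[1,2])/K[1,1]*d,d],-1)
    E=c["extrinsics"];return (p-E[:3,3])@E[:3,:3]
def hsv(c): return cv2.cvtColor(c["pixels"],cv2.COLOR_RGB2HSV)
def box(u0,u1,v0,v1):
    m=np.zeros((480,640),bool);m[v0:v1,u0:u1]=1;return m
E
python3 - <<'E'
from h import *
for n,(wa,wb) in {"scene0":((385,420,148,215),(338,368,115,210)),"side0":((272,302,160,225),(230,254,155,200))}.items():
    c=load(n);P=cloud(c);H=hsv(c);h,s,v=H[...,0],H[...,1],H[...,2]
    ye=(h>18)&(h<35)&(s>130)&(v>60); red=((h<6)|(h>174))&(s>150)&(v>90)
    for nm,b in (("stand",wa),("tall",wb)):
        m=ye&box(*b)&(c["depth"]>0); p=P[m]; print(n,nm,"yellow",m.sum(),np.percentile(p,[2,50,98],axis=0).round(3).tolist())
        m=red&box(*b); p=P[m]; print("  red",m.sum(),np.percentile(p,[5,50,95],axis=0).round(3).tolist())
    if n=="scene0":
        m=box(200,285,295,392)&(P[...,2]>0.004); rest=P[m&(h<18)&(s>90)]
        print("rest",len(rest)); bas=rest[(rest[:,2]<0.018)&(rest[:,2]>.006)][:,:2]
        hi=rest[rest[:,2]>.055]; print("hi",hi.mean(0),rest[:,2].max())
        print("rect",cv2.minAreaRect(bas.astype(np.float32)))
        for z0 in np.arange(.02,.12,.01):
            q=rest[(rest[:,2]>z0)&(rest[:,2]<z0+.01)]; print(z0.round(2),len(q),q.mean(0).round(3),q.min(0).round(3),q.max(0).round(3))
        m=box(284,316,225,255)&(s<60)&(v>120); p=P[m]; print("label",m.sum(),p.mean(0).round(4),np.median(p,0).round(4))
        U,S,V=np.linalg.svd(p-p.mean(0)); print(V.round(3),S)
        rc=cv2.minAreaRect(np.argwhere(m)[:,::-1].astype(np.float32)); print(rc)
c=load("scene0")
f=lambda u0,u1,v0,v1:cv2.resize(c["pixels"][v0:v1,u0:u1,::-1],(400,400),interpolation=cv2.INTER_CUBIC)
cv2.imwrite("pics/crop.png",np.hstack([f(330,430,120,240),f(190,290,290,390)]))
E
```

```text
scene0 stand yellow 331 [[0.524, 0.287, 0.048], [0.538, 0.294, 0.104], [0.548, 0.314, 0.159]]
  red 68 [[0.52, 0.29, 0.212], [0.532, 0.304, 0.213], [0.546, 0.317, 0.215]]
scene0 tall yellow 634 [[0.36, 0.259, 0.022], [0.386, 0.27, 0.109], [0.398, 0.284, 0.191]]
  red 99 [[0.36, 0.262, 0.26], [0.378, 0.28, 0.262], [0.396, 0.3, 0.264]]
rest 3241
hi [ 0.5092423  -0.30067878  0.09028471] 0.8680195663166704
rect ((0.49931803345680237, -0.29067811369895935), (0.08062651753425598, 0.21924832463264465), 15.676458358764648)
0.02 78 [ 0.515 -0.317  0.025] [ 0.486 -0.382  0.02 ] [ 0.539 -0.244  0.03 ]
0.03 89 [ 0.516 -0.331  0.036] [ 0.491 -0.386  0.031] [ 0.54  -0.246  0.04 ]
0.04 289 [ 0.515 -0.339  0.046] [ 0.494 -0.389  0.04 ] [ 0.542 -0.246  0.05 ]
0.05 296 [ 0.511 -0.333  0.055] [ 0.491 -0.391  0.05 ] [ 0.544 -0.243  0.06 ]
0.06 189 [ 0.502 -0.302  0.065] [ 0.477 -0.38   0.06 ] [ 0.548 -0.247  0.07 ]
0.07 65 [ 0.497 -0.273  0.074] [ 0.478 -0.369  0.07 ] [ 0.548 -0.244  0.08 ]
0.08 111 [ 0.488 -0.259  0.085] [ 0.47  -0.271  0.08 ] [ 0.51  -0.245  0.09 ]
0.09 25 [ 0.477 -0.266  0.096] [ 0.469 -0.277  0.09 ] [ 0.515 -0.259  0.099]
0.1 48 [ 0.487 -0.266  0.105] [ 0.463 -0.279  0.1  ] [ 0.52  -0.25   0.109]<stdin>:14: RuntimeWarning: Mean of empty slice.
  ret = um.true_divide(
Traceback (most recent call last):
ValueError: zero-size array to reduction operation minimum which has no identity
```

Run:
```python
from h import *
c=load("scene0");P=cloud(c);H=hsv(c);h,s,v=H[...,0],H[...,1],H[...,2]
m=box(200,285,295,392)&(P[...,2]>0.004)&(P[...,2]<.15)&(h<18)&(s>90);rest=P[m]
bas=rest[(rest[:,2]<0.018)&(rest[:,2]>.006)][:,:2].astype(np.float32)
(cx,cy),_,a=cv2.minAreaRect(bas);a=np.radians(a+90);X=np.array([np.cos(a),np.sin(a)]);Y=np.array([-X[1],X[0]])
q=rest[:,:2]-[cx,cy];r=np.c_[q@X,q@Y,rest[:,2]]
print("rest yaw",np.degrees(a))
for x0 in np.arange(-.11,.11,.008):
    w=r[(r[:,0]>=x0)&(r[:,0]<x0+.008)&(r[:,2]>.018)]
    if len(w): print(round(x0*1e3),len(w),"z",w[:,2].min().round(3),w[:,2].max().round(3),"y",w[:,1].min().round(3),w[:,1].max().round(3))
m=box(284,316,225,255)&(s<60)&(v>120);m=cv2.morphologyEx(m.astype(np.uint8),cv2.MORPH_CLOSE,np.ones((5,5)))>0
p=P[m]; print("label",m.sum(),p.mean(0).round(4),((p.min(0)+p.max(0))/2).round(4),np.ptp(p,axis=0).round(3))
V=np.linalg.svd(p-p.mean(0))[2]; n=V[2]*np.sign(V[2,2]); print("normal",n.round(3),np.degrees(np.arcsin(n[2])),"az",np.degrees(np.arctan2(n[1],n[0])))
# wand nose square and stand foot
m=box(385,420,148,180)&(P[...,2]>.2085)&(P[...,2]<.22); print("nose rect",cv2.minAreaRect(P[m][:,:2].astype(np.float32)))
m=box(370,425,195,235)&(P[...,2]>.007)&(P[...,2]<.016); print("foot rect",cv2.minAreaRect(P[m][:,:2].astype(np.float32)))
f=lambda u0,u1,v0,v1:cv2.resize(c["pixels"][v0:v1,u0:u1,::-1],(400,400),interpolation=cv2.INTER_CUBIC)
cv2.imwrite("pics/crop.png",np.hstack([f(330,430,120,220),f(190,290,290,390)]))
```

```text
rest yaw 105.67645835876465
-102 71 z 0.037 0.058 y -0.017 0.017
-94 61 z 0.02 0.058 y -0.017 0.016
-86 56 z 0.018 0.071 y -0.029 0.027
-78 158 z 0.018 0.074 y -0.028 0.028
-70 68 z 0.02 0.064 y -0.021 0.022
-62 27 z 0.018 0.046 y -0.018 0.01
-54 38 z 0.031 0.047 y -0.009 0.01
-46 43 z 0.036 0.051 y -0.009 0.011
-38 40 z 0.038 0.055 y -0.009 0.009
-30 44 z 0.042 0.056 y -0.009 0.01
-22 39 z 0.044 0.058 y -0.009 0.009
-14 41 z 0.045 0.062 y -0.009 0.01
-6 38 z 0.049 0.064 y -0.009 0.01
2 39 z 0.055 0.068 y -0.01 0.009
10 40 z 0.054 0.071 y -0.009 0.009
18 66 z 0.058 0.108 y -0.027 0.028
26 225 z 0.018 0.109 y -0.028 0.029
34 97 z 0.021 0.108 y -0.024 0.026
42 12 z 0.019 0.082 y -0.02 -0.012
label 338 [0.4098 0.019  0.058 ] [ 0.6546 -0.2691  0.4328] [0.719 0.8   0.87 ]
normal [-0.575  0.319  0.754] 48.91329624193142 az 150.99404863679754
nose rect ((0.5339742302894592, 0.30163317918777466), (0.03430842235684395, 0.0384041853249073), 18.61306381225586)
foot rect ((0.5325297117233276, 0.30413591861724854), (0.10053256899118423, 0.10353390127420425), 16.524198532104492)
```

View pics/crop.png

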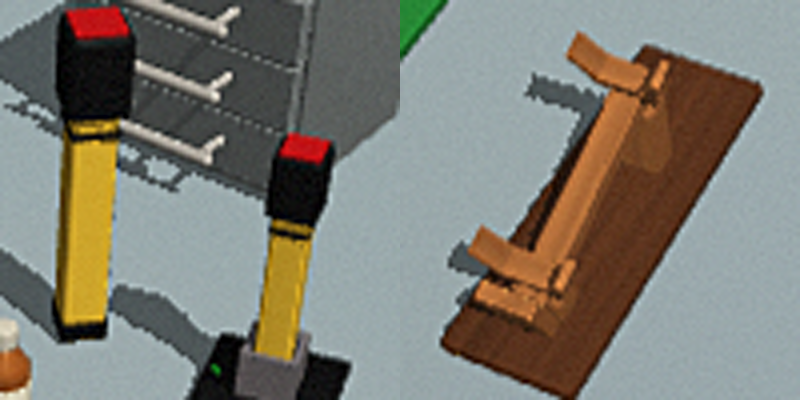

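The crop confirms it: the stand wand's nose is at 213 mm (12 + 200), while the other stands 262 mm high. The rest is wooden, 219 x 81 mm, raised toward +y.

```bash
cat >> h.py <<'E'
from scipy.spatial.transform import Rotation as Ro
from scipy.linalg import logm, expm
def Rt(az,th):
    a,t=np.radians([az,th]);f=np.array([np.cos(a),np.sin(a),0]);u=np.array([0,0,1.])
    x=f*np.sin(t)+u*np.cos(t);z=f*np.cos(t)-u*np.sin(t);return np.stack([x,np.cross(z,x),z],1)
def T(p,R): M=np.eye(4);M[:3,:3]=R;M[:3,3]=p;return M
def cur(s): q=s["tcp_rot"];return T(s["tool_pos"],Ro.from_quat([q[1],q[2],q[3],q[0]]).as_matrix())
def rows(A,B,n=None):
    D=np.linalg.inv(A)@B
    if n is None: n=int(np.ceil(max(np.linalg.norm(D[:3,3])/.034,np.degrees(Ro.from_matrix(D[:3,:3]).magnitude())/6.5)))
    M=expm(np.real(logm(D))/n);print(n,"rows dp",(M[:3,3]*100).round(3).tolist(),"dr",Ro.from_matrix(M[:3,:3]).as_rotvec(degrees=True).round(3).tolist())
    X=A.copy();out=[]
    for i in range(n): X=X@M;out.append(X[:3,3].round(3).tolist())
    print(" path",out[::max(1,n//5)],out[-1]);return X
def err(A,B):
    D=np.linalg.inv(A)@B;print(" rem cm",(D[:3,3]*100).round(2).tolist(),"deg",Ro.from_matrix(D[:3,:3]).as_rotvec(degrees=True).round(2).tolist())
E
python3 - <<'E'
from h import *
from station import status
c=load("scene0");P=cloud(c);H=hsv(c);h,s,v=H[...,0],H[...,1],H[...,2]
m=box(284,316,225,255)&(s<60)&(v>120)&(P[...,2]<.1)&(P[...,2]>.035)&(P[...,0]<.5)
p=P[m];p=p[np.linalg.norm(p-np.median(p,0),axis=1)<.04]
V=np.linalg.svd(p-p.mean(0))[2];n=V[2]*np.sign(V[2,2]);az=np.arctan2(n[1],n[0])
yv=np.array([-np.sin(az),np.cos(az),0]);uv=np.cross(n,yv)
L=lambda q:(q.min(0)+q.max(0))/2
e=np.c_[p@yv,p@uv,p@n];lo,hi=np.percentile(e,[0.5,99.5],axis=0)
ctr=((lo+hi)/2)@np.stack([yv,uv,n]);print("label",len(p),ctr.round(4),"size",(hi-lo).round(3),"n",n.round(3),"elev",np.degrees(np.arcsin(n[2])),"az",np.degrees(az))
# easel base
m=box(265,330,210,275)&(P[...,2]>.005)&(P[...,2]<.013)&(s>60)&(h<20);print("easel base",cv2.minAreaRect(P[m][:,:2].astype(np.float32)))
m=box(265,330,210,275)&(P[...,2]>.018)&(P[...,2]<.12)&(h<25)&(P[...,0]<.5);q=P[m];pr=np.linalg.svd(q-q.mean(0))[2][2];print("board n",pr.round(3),len(q))
m=box(200,285,295,392)&(P[...,2]>0.095)&(P[...,2]<.15)&(h<18);a=np.radians(105.68);X=np.array([np.cos(a),np.sin(a)])
x=(P[m][:,:2]-[.4993,-.2907])@X;print("hi saddle x",np.percentile(x,[3,50,97]).round(4),"y",np.percentile((P[m][:,:2]-[.4993,-.2907])@[-X[1],X[0]],[0,100]).round(4))
for nm,b,f in (("oil",(322,342,195,232),(0,20)),("cup",(375,403,270,300),(0,180)),("flute",(412,468,248,300),(0,180))):
    m=box(*b)&(P[...,2]>.015)&(P[...,2]<.1);print(nm,np.percentile(P[m],[5,50,95],axis=0).round(2).tolist())
A=cur(status.observe())
ax=np.array([.533,.303,.097]);R=Rt(106.5,25);B=T(ax+.018*R[:,2]-.16*R[:,2]+[0,0,.10],R)
M=A.copy();M[:3,3]=[.45,-.25,.36]; M[:3,:3]=Ro.from_euler('z',45,degrees=True).as_matrix()@A[:3,:3]
print("B",B[:3,3]);X=rows(A,M);rows(M,B)
E
```

```text
label 221 [0.4146 0.0082 0.0607] size [0.056 0.036 0.011] n [ 0.807 -0.188  0.559] elev 34.02039559253741 az -13.100912533511606
easel base ((0.41433051228523254, 0.049500372260808945), (0.18188641965389252, 0.09237157553434372), 77.64999389648438)
board n [0.843 0.045 0.536] 762
hi saddle x [0.0201 0.0285 0.0359] y [-0.0276  0.0286]
oil [[0.39, 0.14, 0.02], [0.4, 0.15, 0.05], [0.42, 0.17, 0.09]]
cup [[0.64, 0.02, 0.02], [0.67, 0.05, 0.03], [0.69, 0.07, 0.04]]
flute [[0.73, 0.07, 0.02], [0.76, 0.14, 0.03], [0.82, 0.26, 0.05]]
B [0.56955156 0.17960402 0.25701179]
14 rows dp [3.104, -0.947, -0.925] dr [-0.0, -0.006, -3.214]
 path [[0.229, -0.598, 0.24], [0.279, -0.557, 0.258], [0.323, -0.51, 0.277], [0.363, -0.458, 0.295], [0.396, -0.402, 0.314], [0.423, -0.343, 0.332], [0.443, -0.282, 0.351]] [0.45, -0.25, 0.36]
14 rows dp [2.567, 0.6, 2.34] dr [1.745, 4.407, -2.754]
 path [[0.467, -0.23, 0.337], [0.498, -0.182, 0.296], [0.525, -0.125, 0.264], [0.546, -0.061, 0.242], [0.561, 0.007, 0.232], [0.569, 0.077, 0.233], [0.571, 0.146, 0.246]] [0.57, 0.18, 0.257]
```

Label: 56 x 36 mm, height 61 mm, elevation 34°, so it fits. Its normal azimuth is -13°. rest_tail is about (0.5225, -0.3735, 0.054). Moving toward the stand.

>>> step_arm:
  steps:
    - {"delta_pos": [2.7, -0.85, -0.8], "dr": [0, 0, -2.8], "fingers": 1}
    - {"delta_pos": [2.7, -0.85, -0.8], "dr": [0, 0, -2.8], "fingers": 1}
    - {"delta_pos": [2.7, -0.85, -0.8], "dr": [0, 0, -2.8], "fingers": 1}
    - {"delta_pos": [2.7, -0.85, -0.8], "dr": [0, 0, -2.8], "fingers": 1}
    - {"delta_pos": [2.7, -0.85, -0.8], "dr": [0, 0, -2.8], "fingers": 1}
    - {"delta_pos": [2.7, -0.85, -0.8], "dr": [0, 0, -2.8], "fingers": 1}
    - {"delta_pos": [2.7, -0.85, -0.8], "dr": [0, 0, -2.8], "fingers": 1}
    - {"delta_pos": [2.7, -0.85, -0.8], "dr": [0, 0, -2.8], "fingers": 1}

```text
time_s: 0.77
tool_pos: [0.3612, -0.456, 0.2951]
tcp_rot: [-0.0, 0.938, 0.348, -0.0]
contact_force: [0.4, -0.9, -0.4]
finger_gap: 1.002
grip_force: 0.0
```

>>> step_arm:
  steps:
    - {"delta_pos": [2.7, -0.85, -0.8], "dr": [0, 0, -2.8], "fingers": 1}
    - {"delta_pos": [2.7, -0.85, -0.8], "dr": [0, 0, -2.8], "fingers": 1}
    - {"delta_pos": [2.7, -0.85, -0.8], "dr": [0, 0, -2.8], "fingers": 1}
    - {"delta_pos": [2.7, -0.85, -0.8], "dr": [0, 0, -2.8], "fingers": 1}
    - {"delta_pos": [2.7, -0.85, -0.8], "dr": [0, 0, -2.8], "fingers": 1}
    - {"delta_pos": [2.7, -0.85, -0.8], "dr": [0, 0, -2.8], "fingers": 1}
    - {"delta_pos": [2.7, -0.85, -0.8], "dr": [0, 0, -2.8], "fingers": 1}
    - {"delta_pos": [2.7, -0.85, -0.8], "dr": [0, 0, -2.8], "fingers": 1}

```text
time_s: 1.43
tool_pos: [0.4455, -0.2474, 0.3592]
tcp_rot: [-0.0, 0.852, 0.523, -0.0]
contact_force: [0.6, 0.3, 0.4]
finger_gap: 1.002
grip_force: 0.0
```

```bash
cat > go.py <<'E'
from h import *
from station import status
import sys
s=status.observe();A=cur(s);print(s["time_s"],"q",s["q"].round(2).tolist(),"p",A[:3,3].round(4).tolist(),"z",A[:3,2].round(3).tolist(),"x",A[:3,0].round(3).tolist(),"F",s["contact_force"].round(1).tolist(),"grip",round(s["grip_force"],1),"gap",round(s["finger_gap"],3))
E
python3 - <<'E'
from go import *
ax=np.array([.533,.303,.097]);R=Rt(106.5,25);B=T(ax+.018*R[:,2]-.16*R[:,2]+[0,0,.10],R)
rows(A,B,16)
E
```

```text
1.4333 q [0.71, 0.08, -0.3, 1.66, 0.02, 1.4, -0.07] p [0.4455, -0.2474, 0.3592] z [-0.001, 0.0, -1.0] x [0.452, 0.892, -0.0] F [0.6, 0.3, 0.4] grip 0.0 gap 1.002
16 rows dp [2.227, 0.563, 2.044] dr [1.533, 3.857, -2.411]
 path [[0.461, -0.23, 0.339], [0.502, -0.166, 0.286], [0.535, -0.088, 0.25], [0.558, -0.001, 0.233], [0.569, 0.09, 0.235], [0.57, 0.18, 0.257]] [0.57, 0.18, 0.257]
```

>>> step_arm:
  steps:
    - {"delta_pos": [2.23, 0.56, 2.04], "dr": [1.5, 3.9, -2.4], "fingers": 1}
    - {"delta_pos": [2.23, 0.56, 2.04], "dr": [1.5, 3.9, -2.4], "fingers": 1}
    - {"delta_pos": [2.23, 0.56, 2.04], "dr": [1.5, 3.9, -2.4], "fingers": 1}
    - {"delta_pos": [2.23, 0.56, 2.04], "dr": [1.5, 3.9, -2.4], "fingers": 1}
    - {"delta_pos": [2.23, 0.56, 2.04], "dr": [1.5, 3.9, -2.4], "fingers": 1}
    - {"delta_pos": [2.23, 0.56, 2.04], "dr": [1.5, 3.9, -2.4], "fingers": 1}
    - {"delta_pos": [2.23, 0.56, 2.04], "dr": [1.5, 3.9, -2.4], "fingers": 1}
    - {"delta_pos": [2.23, 0.56, 2.04], "dr": [1.5, 3.9, -2.4], "fingers": 1}

```text
time_s: 2.1
tool_pos: [0.5442, -0.0611, 0.2423]
tcp_rot: [-0.229, 0.719, 0.633, 0.175]
contact_force: [0.4, -0.3, -0.1]
finger_gap: 0.996
grip_force: 0.0
```

>>> step_arm:
  steps:
    - {"delta_pos": [2.23, 0.56, 2.04], "dr": [1.5, 3.9, -2.4], "fingers": 1}
    - {"delta_pos": [2.23, 0.56, 2.04], "dr": [1.5, 3.9, -2.4], "fingers": 1}
    - {"delta_pos": [2.23, 0.56, 2.04], "dr": [1.5, 3.9, -2.4], "fingers": 1}
    - {"delta_pos": [2.23, 0.56, 2.04], "dr": [1.5, 3.9, -2.4], "fingers": 1}
    - {"delta_pos": [2.23, 0.56, 2.04], "dr": [1.5, 3.9, -2.4], "fingers": 1}
    - {"delta_pos": [2.23, 0.56, 2.04], "dr": [1.5, 3.9, -2.4], "fingers": 1}
    - {"delta_pos": [2.23, 0.56, 2.04], "dr": [1.5, 3.9, -2.4], "fingers": 1}
    - {"delta_pos": [2.23, 0.56, 2.04], "dr": [1.5, 3.9, -2.4], "fingers": 1}

```text
time_s: 2.77
tool_pos: [0.5718, 0.1782, 0.2595]
tcp_rot: [-0.43, 0.504, 0.673, 0.329]
contact_force: [1.1, -0.0, 0.2]
finger_gap: 1.001
grip_force: 0.0
```

Run:
```python
from go import *
from station import cams
ax=np.array([.533,.303,.097]);R=Rt(106.5,25);B=T(ax+.018*R[:,2]-.16*R[:,2]+[0,0,.10],R)
err(A,B)
C=B.copy();C[2,3]-=.10;rows(A,C)
c=cams.camera("side");cv2.imwrite("pics/s1.png",c["pixels"][:,:,::-1])
```

```text
2.7667 q [0.6, 0.68, -0.7, 1.63, -0.7, 1.36, 0.53] p [0.5718, 0.1782, 0.2595] z [-0.246, 0.877, -0.413] x [-0.122, 0.395, 0.911] F [1.1, -0.0, 0.2] grip 0.0 gap 1.001
 rem cm [-0.15, -0.18, 0.29] deg [0.74, -0.59, 0.25]
4 rows dp [-2.309, -0.058, 1.114] dr [0.184, -0.146, 0.064]
 path [[0.571, 0.179, 0.234], [0.571, 0.179, 0.208], [0.57, 0.179, 0.183], [0.57, 0.18, 0.157]] [0.57, 0.18, 0.157]
```

View pics/s1.png

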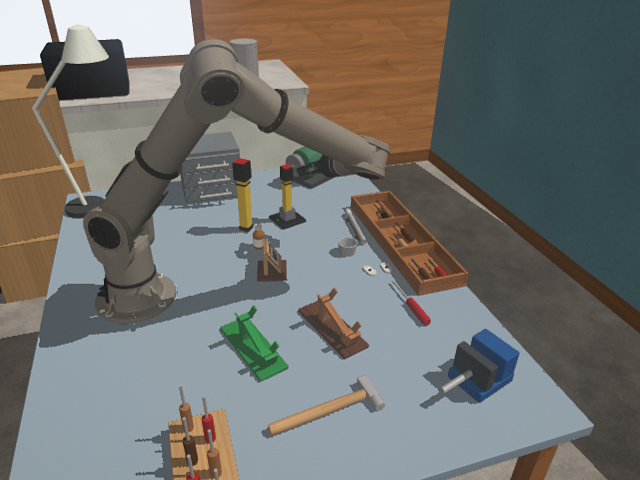

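The side view shows the wrist at about (370,150), but the gripper is hard to make out. I check with the scene camera.

Run:
```python
from go import *
from station import cams
out=[]
for n in("scene","side"):
    c=cams.camera(n);p=c["extrinsics"]@np.array([*A[:3,3],1]);uv=(c["K"]@p[:3])[:2]/p[2];print(n,uv)
    im=c["pixels"][:,:,::-1].copy();cv2.circle(im,tuple(int(t) for t in uv),3,(255,0,255),1)
    u,v=[int(t) for t in uv];u0,v0=min(max(u-100,0),440),max(v-120,0);out.append(cv2.resize(im[v0:v0+240,u0:u0+200],(400,480)))
cv2.imwrite("pics/s2.png",np.hstack(out))
```

```text
2.8167 q [0.59, 0.68, -0.71, 1.64, -0.71, 1.36, 0.53] p [0.57, 0.1841, 0.2609] z [-0.254, 0.878, -0.406] x [-0.124, 0.387, 0.914] F [-0.4, 3.9, 1.2] grip 0.0 gap 1.002
scene [396.01906061 165.33644801]
side [306.63707799 166.2070478 ]
```

View pics/s2.png

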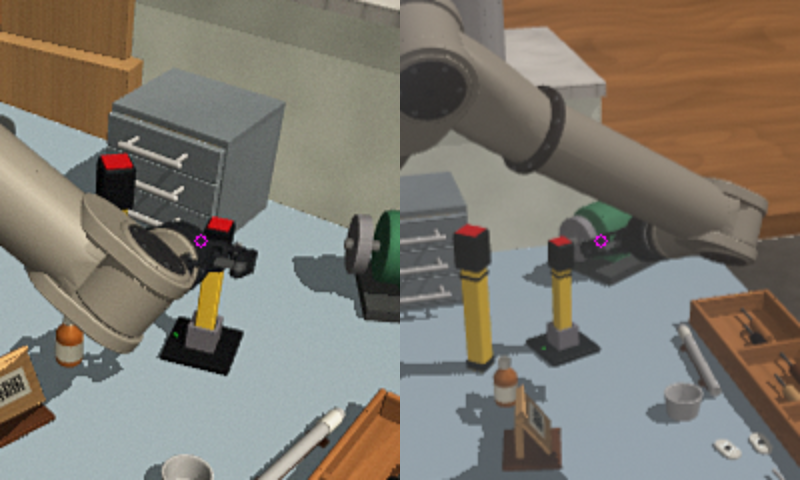

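The marker confirms the pose: the gripper sits in front of the wand with fingers open, both crops agreeing. Going down.

>>> step_arm:
  steps:
    - {"delta_pos": [-2.3, -0.1, 1.1], "dr": [0.2, -0.2, 0], "fingers": 1}
    - {"delta_pos": [-2.3, -0.1, 1.1], "dr": [0.2, -0.2, 0.1], "fingers": 1}
    - {"delta_pos": [-2.3, 0, 1.1], "dr": [0.2, -0.1, 0], "fingers": 1}
    - {"delta_pos": [-2.3, 0, 1.1], "dr": [0.1, -0.1, 0.1], "fingers": 1}
    - {"delta_pos": [0, 0, 0], "dr": [0, 0, 0], "fingers": 1}
    - {"delta_pos": [0, 0, 0], "dr": [0, 0, 0], "fingers": 1}
    - {"delta_pos": [0, 0, 0], "dr": [0, 0, 0], "fingers": 1}
    - {"delta_pos": [0, 0, 0], "dr": [0, 0, 0], "fingers": 1}

```text
time_s: 3.58
tool_pos: [0.5712, 0.1781, 0.1601]
tcp_rot: [-0.428, 0.505, 0.677, 0.322]
contact_force: [0.4, -0.6, 0.6]
finger_gap: 1.004
grip_force: 0.0
```

Run:
```python
from go import *
from station import cams
ax=np.array([.533,.303,.097]);R=Rt(106.5,25);B=T(ax+.018*R[:,2],R);err(A,B)
c=cams.camera("wrist");np.savez("pics/w0.npz",**c)
# vertical edge check of wand: red/yellow in wrist camera
P=cloud(c);H=hsv(c);h,s,v=H[...,0],H[...,1],H[...,2]
ye=(h>18)&(h<35)&(s>120)&(v>50)&(c["depth"]>0)&(P[...,2]>.06)&(P[...,2]<.15)&(np.hypot(P[...,0]-.533,P[...,1]-.303)<.05)
p=P[ye];print(len(p),p[:,:2].mean(0) if len(p) else 0)
if len(p): print(cv2.minAreaRect(p[:,:2].astype(np.float32)),((p-ax)@R[:,1]).min(),((p-ax)@R[:,1]).max(), np.percentile((p[:,:2]-ax[:2])@R[:2,2]/np.linalg.norm(R[:2,2]),[2,50,98]))
```

```text
3.5833 q [0.57, 0.8, -0.66, 1.67, -0.65, 1.25, 0.63] p [0.5712, 0.1781, 0.1601] z [-0.254, 0.868, -0.427] x [-0.124, 0.408, 0.904] F [0.4, -0.6, 0.6] grip 0.0 gap 1.004
 rem cm [-0.12, -0.17, 16.3] deg [0.19, 0.25, 0.17]
3445 [0.53467106 0.29212501]
((0.5346779823303223, 0.29282647371292114), (0.025744277983903885, 0.005405830219388008), 15.990132331848145) -0.014138100961472196 0.011613297448535299 [-0.01209389 -0.01093116 -0.00933184]
```

>>> step_arm:
  steps:
    - {"delta_pos": [0, -0.1, 2.05], "dr": [0.2, 0.2, 0.2], "fingers": 1}
    - {"delta_pos": [0, -0.1, 2.05], "dr": [0, 0, 0], "fingers": 1}
    - {"delta_pos": [0, -0.1, 2.05], "dr": [0, 0, 0], "fingers": 1}
    - {"delta_pos": [0, 0, 2.05], "dr": [0, 0, 0], "fingers": 1}
    - {"delta_pos": [0, 0, 2.05], "dr": [0, 0, 0], "fingers": 1}
    - {"delta_pos": [0, 0, 2.05], "dr": [0, 0, 0], "fingers": 1}
    - {"delta_pos": [-0.1, 0, 2.05], "dr": [0, 0, 0], "fingers": 1}
    - {"delta_pos": [0, 0, 2.05], "dr": [0, 0, 0], "fingers": 1}

```text
time_s: 4.3
tool_pos: [0.5257, 0.3202, 0.0888]
tcp_rot: [-0.43, 0.505, 0.676, 0.321]
contact_force: [0.2, -0.7, -0.4]
finger_gap: 0.998
grip_force: 0.0
```

>>> step_arm:
  squeeze: 60
  steps:
    - {"delta_pos": [0, 0, 0], "dr": [0, 0, 0], "fingers": -1}
    - {"delta_pos": [0, 0, 0], "dr": [0, 0, 0], "fingers": -1}
    - {"delta_pos": [0, 0, 0], "dr": [0, 0, 0], "fingers": -1}
    - {"delta_pos": [0, 0, 0], "dr": [0, 0, 0], "fingers": -1}
    - {"delta_pos": [0, 0, 0], "dr": [0, 0, 0], "fingers": -1}
    - {"delta_pos": [0, 0, 0], "dr": [0, 0, 0], "fingers": -1}
    - {"delta_pos": [0, 0, 0], "dr": [0, 0, 0], "fingers": -1}
    - {"delta_pos": [0, 0, 0], "dr": [0, 0, 0], "fingers": -1}

```text
time_s: 4.97
tool_pos: [0.5261, 0.319, 0.0884]
tcp_rot: [-0.431, 0.505, 0.675, 0.321]
contact_force: [1.1, -3.0, 2.9]
finger_gap: 0.291
grip_force: 62.7
```

Run:
```python
from go import *
ax=np.array([.533,.303,.097]);R=Rt(106.5,25);B=T(ax+.018*R[:,2],R);err(A,B)
C=A.copy();C[2,3]+=.2;rows(A,C,8)
```

```text
4.9667 q [0.42, 0.88, -0.72, 1.81, -0.74, 0.95, 0.69] p [0.5261, 0.319, 0.0884] z [-0.257, 0.869, -0.423] x [-0.118, 0.406, 0.906] F [1.1, -3.0, 2.9] grip 62.7 gap 0.291
 rem cm [0.05, 0.21, -0.13] deg [-0.0, 0.01, -0.14]
8 rows dp [2.266, -0.006, -1.057] dr [0.0, 0.0, 0.0]
 path [[0.526, 0.319, 0.113], [0.526, 0.319, 0.138], [0.526, 0.319, 0.163], [0.526, 0.319, 0.188], [0.526, 0.319, 0.213], [0.526, 0.319, 0.238], [0.526, 0.319, 0.263], [0.526, 0.319, 0.288]] [0.526, 0.319, 0.288]
```

>>> step_arm:
  steps:
    - {"delta_pos": [1.13, 0, -0.53], "dr": [0, 0, 0], "fingers": -1}
    - {"delta_pos": [2.27, 0, -1.06], "dr": [0, 0, 0], "fingers": -1}
    - {"delta_pos": [2.27, 0, -1.06], "dr": [0, 0, 0], "fingers": -1}
    - {"delta_pos": [2.27, 0, -1.06], "dr": [0, 0, 0], "fingers": -1}
    - {"delta_pos": [2.27, 0, -1.06], "dr": [0, 0, 0], "fingers": -1}
    - {"delta_pos": [2.27, 0, -1.06], "dr": [0, 0, 0], "fingers": -1}
    - {"delta_pos": [2.27, 0, -1.06], "dr": [0, 0, 0], "fingers": -1}
    - {"delta_pos": [2.27, 0, -1.06], "dr": [0, 0, 0], "fingers": -1}

```text
time_s: 5.63
tool_pos: [0.5243, 0.3197, 0.277]
tcp_rot: [-0.432, 0.505, 0.676, 0.319]
contact_force: [0.4, -0.2, -1.6]
finger_gap: 0.294
grip_force: 62.4
```

```bash
cat >> h.py <<'E'
def wandT(tail,dirv,yref): # wand frame, y along tool y
    z=dirv/np.linalg.norm(dirv);y=yref-z*(yref@z);y/=np.linalg.norm(y);return T(tail,np.stack([np.cross(y,z),y,z],1))
RT=np.array([.5225,-.3735,.054]);az=np.radians(105.68);s20,c20=np.sin(np.radians(20)),np.cos(np.radians(20))
RD=np.array([np.cos(az)*c20,np.sin(az)*c20,s20]);RY=np.array([np.sin(az),-np.cos(az),0.])
WR=wandT(RT,RD,RY)
E
python3 - <<'E'
from go import *
# tool pose at grasp
q=[-0.431,.505,.675,.321];G=T([.5261,.319,.0884],Ro.from_quat([q[1],q[2],q[3],q[0]]).as_matrix())
f=np.array([np.cos(np.radians(106.5)),np.sin(np.radians(106.5)),0])
tail=np.array([.533,.303,.012])+.0015*f; y=G[:3,1]; tail+=y*((G[:3,3]-tail)@y)
W=wandT(tail,np.array([0,0,1.]),y);print("tail",tail,"y",y)
TW=np.linalg.inv(G)@W;np.save("TW.npy",TW);print("wand in tool",TW.round(3).tolist())
Wn=A@TW;print("tail now",Wn[:3,3],"nose",(Wn@[0,0,.2,1])[:3])
Bt=WR@np.linalg.inv(TW);print("rest tool",Bt.round(3).tolist())
up=Bt.copy();up[2,3]+=.14;mid=up.copy();mid[:3,3]=[.60,-.02,.36];mid[:3,:3]=A[:3,:3]
a=rows(A,up,20);rows(up,Bt,8)
E
```

```text
5.6333 q [0.47, 0.6, -0.8, 1.76, -0.8, 1.16, 0.46] p [0.5243, 0.3197, 0.277] z [-0.261, 0.867, -0.424] x [-0.118, 0.407, 0.906] F [0.4, -0.2, -1.6] grip 62.4 gap 0.294
tail [0.53043515 0.30380599 0.01200437] y [ 0.95897752  0.28347534 -0.00196107]
wand in tool [[-0.422, 0.002, 0.907, -0.076], [0.0, 1.0, -0.002, 0.0], [-0.907, -0.001, -0.422, 0.018], [0.0, 0.0, 0.0, 1.0]]
tail now [0.52856546 0.30432723 0.20062241] nose [0.52890323 0.3047611  0.40062166]
rest tool [[-0.268, 0.963, 0.023, 0.502], [0.96, 0.268, -0.084, -0.299], [-0.087, -0.001, -0.996, 0.065], [0.0, 0.0, 0.0, 1.0]]
20 rows dp [-2.867, -0.964, -1.319] dr [-0.038, -3.495, 0.044]
 path [[0.522, 0.294, 0.257], [0.515, 0.18, 0.191], [0.512, 0.054, 0.153], [0.509, -0.078, 0.146], [0.506, -0.207, 0.169]] [0.502, -0.299, 0.205]
8 rows dp [0.151, 0.001, 1.743] dr [-0.0, -0.0, 0.0]
 path [[0.502, -0.299, 0.188], [0.502, -0.299, 0.17], [0.502, -0.299, 0.153], [0.502, -0.299, 0.135], [0.502, -0.299, 0.118], [0.502, -0.299, 0.1], [0.502, -0.299, 0.083], [0.502, -0.299, 0.065]] [0.502, -0.299, 0.065]
```

Run:
```python
from go import *
from scipy.spatial.transform import Slerp
TW=np.load("TW.npy");Bt=WR@np.linalg.inv(TW);up=Bt.copy();up[2,3]+=.12
sl=Slerp([0,1],Ro.from_matrix([A[:3,:3],up[:3,:3]]));mid=T([.55,.03,.33],sl(.5).as_matrix())
a=rows(A,mid,12);a=rows(mid,up,12)
```

```text
5.6333 q [0.47, 0.6, -0.8, 1.76, -0.8, 1.16, 0.46] p [0.5243, 0.3197, 0.277] z [-0.261, 0.867, -0.424] x [-0.118, 0.407, 0.906] F [0.4, -0.2, -1.6] grip 62.4 gap 0.294
12 rows dp [-1.25, -0.478, -2.112] dr [-0.031, -2.913, 0.036]
 path [[0.527, 0.295, 0.275], [0.532, 0.245, 0.274], [0.536, 0.196, 0.278], [0.541, 0.147, 0.287], [0.545, 0.099, 0.3], [0.548, 0.052, 0.319]] [0.55, 0.03, 0.33]
12 rows dp [-2.789, -1.129, 0.573] dr [-0.031, -2.913, 0.036]
 path [[0.545, 0.006, 0.311], [0.536, -0.043, 0.277], [0.527, -0.096, 0.247], [0.519, -0.152, 0.223], [0.512, -0.21, 0.204], [0.505, -0.269, 0.19]] [0.502, -0.299, 0.185]
```

>>> step_arm:
  steps:
    - {"delta_pos": [-1.25, -0.48, -2.11], "dr": [0, -2.9, 0], "fingers": -1}
    - {"delta_pos": [-1.25, -0.48, -2.11], "dr": [0, -2.9, 0], "fingers": -1}
    - {"delta_pos": [-1.25, -0.48, -2.11], "dr": [0, -2.9, 0], "fingers": -1}
    - {"delta_pos": [-1.25, -0.48, -2.11], "dr": [0, -2.9, 0], "fingers": -1}
    - {"delta_pos": [-1.25, -0.48, -2.11], "dr": [0, -2.9, 0], "fingers": -1}
    - {"delta_pos": [-1.25, -0.48, -2.11], "dr": [0, -2.9, 0], "fingers": -1}
    - {"delta_pos": [-1.25, -0.48, -2.11], "dr": [0, -2.9, 0], "fingers": -1}
    - {"delta_pos": [-1.25, -0.48, -2.11], "dr": [0, -2.9, 0], "fingers": -1}

```text
time_s: 6.3
tool_pos: [0.543, 0.1213, 0.2913]
tcp_rot: [-0.286, 0.559, 0.749, 0.21]
contact_force: [-0.6, -0.3, -2.4]
finger_gap: 0.292
grip_force: 62.3
```

>>> step_arm:
  steps:
    - {"delta_pos": [-1.25, -0.48, -2.11], "dr": [0, -2.9, 0], "fingers": -1}
    - {"delta_pos": [-1.25, -0.48, -2.11], "dr": [0, -2.9, 0], "fingers": -1}
    - {"delta_pos": [-1.25, -0.48, -2.11], "dr": [0, -2.9, 0], "fingers": -1}
    - {"delta_pos": [-1.25, -0.48, -2.11], "dr": [0, -2.9, 0], "fingers": -1}
    - {"delta_pos": [-2.79, -1.13, 0.57], "dr": [0, -2.9, 0], "fingers": -1}
    - {"delta_pos": [-2.79, -1.13, 0.57], "dr": [0, -2.9, 0], "fingers": -1}
    - {"delta_pos": [-2.79, -1.13, 0.57], "dr": [0, -2.9, 0], "fingers": -1}
    - {"delta_pos": [-2.79, -1.13, 0.57], "dr": [0, -2.9, 0], "fingers": -1}

```text
time_s: 6.97
tool_pos: [0.5325, -0.0699, 0.2583]
tcp_rot: [-0.13, 0.59, 0.791, 0.094]
contact_force: [0.5, 0.4, -1.2]
finger_gap: 0.293
grip_force: 62.3
```

>>> step_arm:
  steps:
    - {"delta_pos": [-2.79, -1.13, 0.57], "dr": [0, -2.9, 0], "fingers": -1}
    - {"delta_pos": [-2.79, -1.13, 0.57], "dr": [0, -2.9, 0], "fingers": -1}
    - {"delta_pos": [-2.79, -1.13, 0.57], "dr": [0, -2.9, 0], "fingers": -1}
    - {"delta_pos": [-2.79, -1.13, 0.57], "dr": [0, -2.9, 0], "fingers": -1}
    - {"delta_pos": [-2.79, -1.13, 0.57], "dr": [0, -2.9, 0], "fingers": -1}
    - {"delta_pos": [-2.79, -1.13, 0.57], "dr": [0, -2.9, 0], "fingers": -1}
    - {"delta_pos": [-2.79, -1.13, 0.57], "dr": [0, -2.9, 0], "fingers": -1}
    - {"delta_pos": [-2.79, -1.13, 0.57], "dr": [0, -2.9, 0], "fingers": -1}

```text
time_s: 7.63
tool_pos: [0.5064, -0.2993, 0.1813]
tcp_rot: [0.031, 0.597, 0.801, -0.026]
contact_force: [0.3, -0.5, -1.0]
finger_gap: 0.296
grip_force: 62.3
```

```bash
cat > chk.py <<'E'
from go import *
from station import cams
def wand(names=("scene","side"),guess=None,r=.16):
    for n in names:
        c=cams.camera(n);P=cloud(c);H=hsv(c);h,s,v=H[...,0],H[...,1],H[...,2]
        k=(c["depth"]>0)&(np.linalg.norm(P-guess,axis=-1)<r)
        ye=k&(h>18)&(h<35)&(s>130)&(v>60); re=k&((h<6)|(h>174))&(s>150)&(v>60)&(P[...,2]>.06)
        print(n,"yellow",ye.sum(),"red",re.sum())
        if ye.sum()>20:
            p=P[ye];m=np.median(p,0);d=np.linalg.svd(p-p.mean(0))[2][0];d*=np.sign(d@(guess_dir if guess_dir is not None else d));t=(p-m)@d
            print("  dir",d.round(3),"elev",round(np.degrees(np.arcsin(d[2])),1),"az",round(np.degrees(np.arctan2(d[1],d[0])),1),"ends",(m+d*np.percentile(t,1)).round(4),(m+d*np.percentile(t,99)).round(4))
        if re.sum()>5: print("  red",np.median(P[re],0).round(4),"mid",((P[re].min(0)+P[re].max(0))/2).round(4))
        yield n,c
guess_dir=None
E
python3 - <<'E'
import chk
from chk import *
TW=np.load("TW.npy");Bt=WR@np.linalg.inv(TW)
W=A@TW;print("est tail",W[:3,3].round(4),"dir",W[:3,2].round(3))
chk.guess_dir=RD
for n,c in wand(guess=(W@[0,0,.1,1])[:3]): cv2.imwrite(f"pics/t_{n}.png",c["pixels"][:,:,::-1]); 
up=Bt.copy();up[2,3]+=.12;err(A,up);err(A,Bt)
E
```

```text
7.6333 q [0.73, 0.32, -0.37, 1.78, 0.21, 1.02, 0.56] p [0.5064, -0.2993, 0.1813] z [0.018, -0.079, -0.997] x [-0.285, 0.955, -0.081] F [0.3, -0.5, -1.0] grip 62.3 gap 0.296
est tail [ 0.5283 -0.3732  0.1695] dir [-0.268  0.899  0.348]
scene yellow 751 red 8
  dir [-0.256  0.879  0.402] elev 23.7 az 106.2 ends [ 0.5341 -0.3736  0.1751] [ 0.5002 -0.257   0.2283]
  red [ 0.4813 -0.1997  0.253 ] mid [ 0.4801 -0.1996  0.2534]
side yellow 399 red 1
  dir [-0.208  0.895  0.395] elev 23.2 az 103.1 ends [ 0.5191 -0.3831  0.1744] [ 0.4896 -0.2557  0.2305]
 rem cm [0.11, -0.44, -0.41] deg [-0.16, -0.34, 1.02]
 rem cm [1.08, -0.38, 11.55] deg [-0.16, -0.34, 1.02]
```

View pics/t_scene.png

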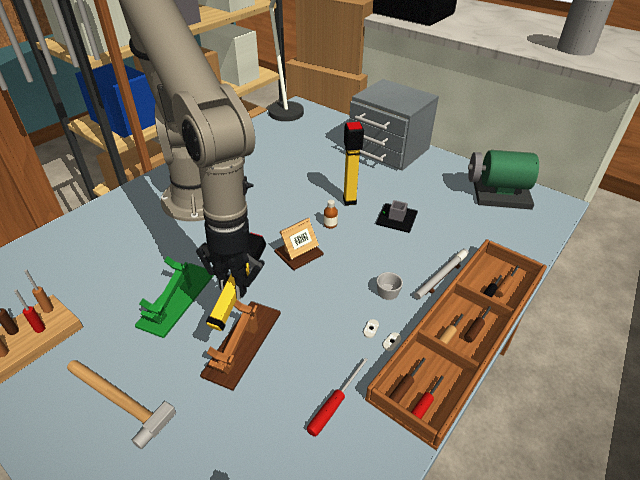

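The wand is held over the rest with its tail end at about (215,322) and nose toward the raised end; bystanders are undisturbed. I verify the pitch using the top face only.

```bash
cat >> chk.py <<'E'
def topline(c,W):
    P=cloud(c);H=hsv(c);h,s,v=H[...,0],H[...,1],H[...,2];C=(W@[0,0,.1,1])[:3]
    m=(c["depth"]>0)&(np.linalg.norm(P-C,axis=-1)<.13)&(h>15)&(h<38)&(s>100)&(v>50)
    L=(P[m]-W[:3,3])@W[:3,:3]  # wand coords; top face is x=±.013
    sg=np.sign(W[2,0]);L[:,0]*=sg;L=L[np.abs(L[:,1])<.02]
    t=L[(L[:,0]>.005)&(L[:,0]<.03)]
    k=np.abs(t[:,1])<.009;t=t[k]
    if len(t)<15: print("few",len(t));return
    b=np.polyfit(t[:,2],t[:,0],1);r=t[:,0]-np.polyval(b,t[:,2]);t=t[np.abs(r)<.003];b=np.polyfit(t[:,2],t[:,0],1)
    print("top n",len(t),"slope deg",np.degrees(b[0]).round(2),"height at s=.09:",np.polyval(b,.09).round(4),"s range",t[:,2].min().round(4),t[:,2].max().round(4))
    y=L[np.abs(L[:,0]-.013)<.004];e=[(q.min(),q.max()) for a in np.arange(.03,.15,.02) for q in [y[np.abs(y[:,2]-a)<.01][:,1]] if len(q)>5];print("  y edges",np.round(e,4).tolist(),"s all",L[:,2].min().round(4),L[:,2].max().round(4))
E
python3 - <<'E'
from chk import *
TW=np.load("TW.npy");W=A@TW
for n in("scene","side"):
    c=cams.camera(n);print(n);topline(c,W)
E
```

```text
7.7333 q [0.73, 0.32, -0.37, 1.78, 0.21, 1.02, 0.56] p [0.5039, -0.3024, 0.1806] z [0.015, -0.079, -0.997] x [-0.279, 0.957, -0.08] F [-1.7, -0.2, -3.3] grip 62.2 gap 0.297
scene
top n 387 slope deg 0.54 height at s=.09: 0.0118 s range 0.0004 0.1034
  y edges [[-0.0119, 0.0146], [-0.0107, 0.0143], [-0.0114, 0.0146], [-0.0114, 0.0101], [0.0091, 0.0146]] s all 0.0 0.1375
side
top n 189 slope deg -0.07 height at s=.09: 0.0112 s range 0.0006 0.1508
  y edges [[-0.0118, 0.0146], [-0.0106, 0.0155], [-0.0115, 0.0149], [-0.0054, 0.0158], [0.0055, 0.0161]] s all 0.0006 0.1508
```

Pitch and position match the model to about 2 mm. Descending.

Run:
```python
from go import *
TW=np.load("TW.npy");Bt=WR@np.linalg.inv(TW);Bt[:3,3]-=.0015*RY
a=Bt.copy();a[2,3]+=.03;rows(A,a,6);b=Bt.copy();b[2,3]+=.003;rows(a,b,4)
```

```text
7.8333 q [0.73, 0.32, -0.37, 1.78, 0.21, 1.03, 0.56] p [0.5066, -0.2984, 0.1815] z [0.018, -0.076, -0.997] x [-0.283, 0.956, -0.078] F [0.6, 0.7, -1.2] grip 62.2 gap 0.295
6 rows dp [0.128, -0.102, 1.432] dr [-0.021, -0.082, 0.155]
 path [[0.506, -0.299, 0.167], [0.504, -0.299, 0.153], [0.503, -0.299, 0.138], [0.502, -0.299, 0.124], [0.501, -0.299, 0.11], [0.5, -0.3, 0.095]] [0.5, -0.3, 0.095]
4 rows dp [0.058, 0.0, 0.672] dr [-0.0, -0.0, 0.0]
 path [[0.5, -0.3, 0.089], [0.5, -0.3, 0.082], [0.5, -0.3, 0.075], [0.5, -0.3, 0.068]] [0.5, -0.3, 0.068]
```

>>> step_arm:
  steps:
    - {"delta_pos": [0.13, -0.1, 1.43], "dr": [0, -0.1, 0.15], "fingers": -1}
    - {"delta_pos": [0.13, -0.1, 1.43], "dr": [0, -0.1, 0.15], "fingers": -1}
    - {"delta_pos": [0.13, -0.1, 1.43], "dr": [0, -0.1, 0.15], "fingers": -1}
    - {"delta_pos": [0.13, -0.1, 1.43], "dr": [0, -0.1, 0.15], "fingers": -1}
    - {"delta_pos": [0.13, -0.1, 1.43], "dr": [0, -0.1, 0.15], "fingers": -1}
    - {"delta_pos": [0.13, -0.1, 1.43], "dr": [0, 0, 0.15], "fingers": -1}
    - {"delta_pos": [0, 0, 0], "dr": [0, 0, 0], "fingers": -1}
    - {"delta_pos": [0, 0, 0], "dr": [0, 0, 0], "fingers": -1}

```text
time_s: 8.5
tool_pos: [0.5015, -0.2988, 0.0955]
tcp_rot: [0.034, 0.603, 0.797, -0.027]
contact_force: [0.9, 0.2, -1.2]
finger_gap: 0.293
grip_force: 62.3
```

Run:
```python
from chk import *
TW=np.load("TW.npy");Bt=WR@np.linalg.inv(TW);Bt[:3,3]-=.0015*RY
for n in("scene","side"): c=cams.camera(n);topline(c,WR);topline(c,cur(status.observe())@TW)
b=Bt.copy();b[2,3]+=.003;err(cur(status.observe()),b)
rows(A,b,5)
```

```text
8.5 q [0.7, 0.4, -0.35, 1.88, 0.27, 0.85, 0.48] p [0.5015, -0.2988, 0.0955] z [0.021, -0.084, -0.996] x [-0.27, 0.959, -0.087] F [0.9, 0.2, -1.2] grip 62.3 gap 0.293
few 8
top n 332 slope deg -0.04 height at s=.09: 0.0101 s range 0.0013 0.1
  y edges [[-0.0117, 0.0137], [-0.0117, 0.0131], [-0.0114, 0.014], [-0.0121, 0.013]] s all -0.0145 0.1341
few 10
top n 182 slope deg 0.68 height at s=.09: 0.0114 s range -0.0015 0.1446
  y edges [[-0.0135, 0.0122], [-0.0135, 0.0117], [-0.0158, 0.0115], [-0.008, 0.0126], [0.0055, 0.0104], [-0.0143, -0.0071]] s all -0.0019 0.1446
 rem cm [0.36, -0.2, 2.84] deg [0.03, 0.17, 0.12]
5 rows dp [0.04, -0.025, 0.542] dr [-0.019, 0.003, 0.035]
 path [[0.501, -0.299, 0.09], [0.501, -0.299, 0.085], [0.501, -0.299, 0.079], [0.501, -0.299, 0.074], [0.5, -0.3, 0.068]] [0.5, -0.3, 0.068]
```

>>> step_arm:
  steps:
    - {"delta_pos": [0.05, 0, 0.54], "dr": [0, 0, 0], "fingers": -1}
    - {"delta_pos": [0.05, 0, 0.54], "dr": [0, 0, 0], "fingers": -1}
    - {"delta_pos": [0.05, 0, 0.54], "dr": [0, 0, 0], "fingers": -1}
    - {"delta_pos": [0.05, 0, 0.54], "dr": [0, 0, 0], "fingers": -1}
    - {"delta_pos": [0.05, 0, 0.54], "dr": [0, 0, 0], "fingers": -1}
    - {"delta_pos": [0, 0, 0], "dr": [0, 0, 0], "fingers": -1}
    - {"delta_pos": [0, 0, 0], "dr": [0, 0, 0], "fingers": -1}
    - {"delta_pos": [0, 0, 0], "dr": [0, 0, 0], "fingers": -1}

```text
time_s: 9.27
tool_pos: [0.5012, -0.3004, 0.0682]
tcp_rot: [0.035, 0.604, 0.796, -0.028]
contact_force: [1.1, 0.6, -1.5]
finger_gap: 0.291
grip_force: 62.5
```

Run:
```python
from chk import *
TW=np.load("TW.npy");Bt=WR@np.linalg.inv(TW);Bt[:3,3]-=.0015*RY
for n in("scene","side"): c=cams.camera(n);topline(c,WR)
err(cur(status.observe()),Bt)
```

```text
9.2667 q [0.69, 0.44, -0.33, 1.9, 0.3, 0.79, 0.46] p [0.5012, -0.3004, 0.0682] z [0.022, -0.086, -0.996] x [-0.269, 0.959, -0.088] F [1.1, 0.6, -1.5] grip 62.5 gap 0.291
top n 310 slope deg 0.43 height at s=.09: 0.0149 s range 0.0009 0.0994
  y edges [[-0.0121, 0.0134], [-0.0126, 0.0132], [-0.0129, 0.0139], [-0.0128, 0.0079], [0.0109, 0.0132]] s all -0.0045 0.1482
top n 178 slope deg 0.26 height at s=.09: 0.0149 s range -0.0012 0.1405
  y edges [[-0.0152, 0.012], [-0.0137, 0.0137], [-0.0135, 0.0145], [-0.007, 0.0132], [0.0047, 0.0108], [-0.0142, -0.0053]] s all -0.0016 0.1405
 rem cm [0.14, -0.07, 0.3] deg [-0.07, 0.12, 0.08]
```

>>> step_arm:
  steps:
    - {"delta_pos": [0.02, 0, 0.13], "dr": [0, 0, 0], "fingers": -1}
    - {"delta_pos": [0.02, 0, 0.12], "dr": [0, 0, 0], "fingers": -1}
    - {"delta_pos": [0, 0, 0], "dr": [0, 0, 0], "fingers": -1}
    - {"delta_pos": [0, 0, 0], "dr": [0, 0, 0], "fingers": -0.2}
    - {"delta_pos": [0, 0, 0], "dr": [0, 0, 0], "fingers": 0.2}
    - {"delta_pos": [0, 0, 0], "dr": [0, 0, 0], "fingers": 0.4}
    - {"delta_pos": [0, 0, 0], "dr": [0, 0, 0], "fingers": 0.6}
    - {"delta_pos": [0, 0, 0], "dr": [0, 0, 0], "fingers": 0.6}

```text
time_s: 10.03
tool_pos: [0.5012, -0.3002, 0.0658]
tcp_rot: [0.035, 0.604, 0.796, -0.028]
contact_force: [-0.2, -0.4, 0.3]
finger_gap: 0.802
grip_force: 0.0
```

>>> step_arm:
  steps:
    - {"delta_pos": [0, 0, 0], "dr": [0, 0, 0], "fingers": 0.6}
    - {"delta_pos": [0, 0, -0.5], "dr": [0, 0, 0], "fingers": 0.6}
    - {"delta_pos": [0, 0, -1.5], "dr": [0, 0, 0], "fingers": 0.6}
    - {"delta_pos": [0, 0, -2], "dr": [0, 0, 0], "fingers": 0.6}
    - {"delta_pos": [0, 0, -2], "dr": [0, 0, 0], "fingers": 0.6}
    - {"delta_pos": [0, 0, -2], "dr": [0, 0, 0], "fingers": 1}
    - {"delta_pos": [0, 0, -2], "dr": [0, 0, 0], "fingers": 1}
    - {"delta_pos": [0, 0, 0], "dr": [0, 0, 0], "fingers": 1}

```text
time_s: 10.7
tool_pos: [0.5019, -0.2924, 0.1704]
tcp_rot: [0.039, 0.604, 0.796, -0.027]
contact_force: [1.2, -0.9, 0.1]
finger_gap: 1.001
grip_force: 0.0
```

Run:
```python
import chk
from chk import *
chk.guess_dir=RD
for n,c in wand(guess=RT+.1*RD): topline(c,WR); np.savez(f"pics/r_{n}.npz",**c)
im=np.load("pics/r_scene.npz")["pixels"][290:390,190:290,::-1];im2=np.load("pics/r_side.npz")["pixels"][270:370,280:380,::-1]
cv2.imwrite("pics/r.png",np.hstack([cv2.resize(i,(400,400)) for i in(im,im2)]))
```

```text
10.7 q [0.72, 0.31, -0.37, 1.82, 0.22, 0.98, 0.52] p [0.5019, -0.2924, 0.1704] z [0.029, -0.09, -0.996] x [-0.268, 0.959, -0.094] F [1.2, -0.9, 0.1] grip 0.0 gap 1.001
scene yellow 994 red 0
  dir [-0.253  0.9    0.355] elev 20.8 az 105.7 ends [ 0.5275 -0.376   0.0629] [ 0.4906 -0.2448  0.1146]
top n 481 slope deg 0.03 height at s=.09: 0.0142 s range -0.0006 0.1486
  y edges [[-0.0122, 0.0141], [-0.0123, 0.0145], [-0.0114, 0.0147], [-0.0113, 0.0146], [-0.011, 0.0151], [-0.0122, 0.0149]] s all -0.0131 0.1486
side yellow 595 red 0
  dir [-0.25   0.904  0.347] elev 20.3 az 105.4 ends [ 0.5194 -0.3796  0.0639] [ 0.4826 -0.2465  0.115 ]
top n 249 slope deg 0.34 height at s=.09: 0.0142 s range -0.002 0.1496
  y edges [[-0.0142, 0.0126], [-0.0153, 0.0113], [-0.0141, 0.0125], [-0.0147, 0.0134], [-0.0135, 0.0146], [-0.0152, 0.0124]] s all -0.0025 0.1496
```

View pics/r.png

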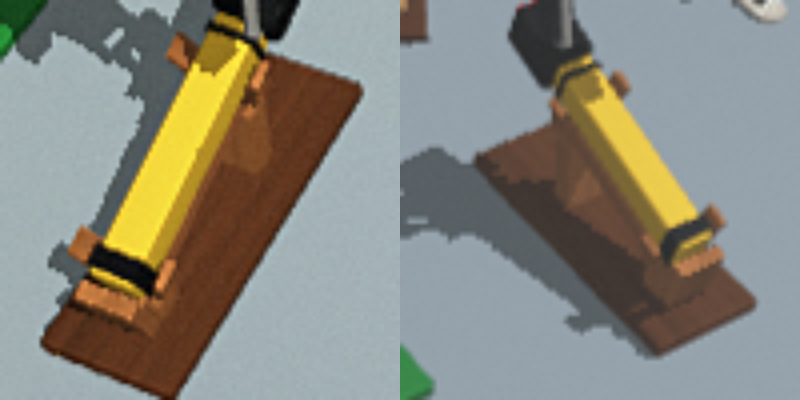

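The wand lies in both saddles, tail band at the stop and head beyond the upper saddle: placed. Next is the regrasp with a tilted hand, cross-checking the label from the side camera.

Run:
```python
from go import *
for nm in("side0","r_side","r_scene"):
    c=load(nm);P=cloud(c);H=hsv(c);h,s,v=H[...,0],H[...,1],H[...,2]
    m=(s<70)&(v>90)&(np.linalg.norm(P-[.4146,.0082,.0607],axis=-1)<.045)&(P[...,2]>.03)
    m=cv2.morphologyEx(m.astype(np.uint8),cv2.MORPH_CLOSE,np.ones((3,3)))>0
    p=P[m&(np.linalg.norm(P-[.4146,.0082,.0607],axis=-1)<.045)]
    if len(p)<30: print(nm,len(p));continue
    V=np.linalg.svd(p-p.mean(0))[2];n=V[2]*np.sign(V[2,2]);az=np.arctan2(n[1],n[0])
    B=np.stack([[-np.sin(az),np.cos(az),0],np.cross(n,[-np.sin(az),np.cos(az),0]),n]);e=p@B.T;lo,hi=np.percentile(e,[.5,99.5],axis=0)
    print(nm,len(p),"ctr",(((lo+hi)/2)@B).round(4),"size",(hi-lo).round(3),"elev",np.degrees(np.arcsin(n[2])).round(1),"az",np.degrees(az).round(1))
a,e=np.radians([-13.1,35]);n=np.array([np.cos(e)*np.cos(a),np.cos(e)*np.sin(a),np.sin(e)]);L=np.array([.4146,.0082,.0607])
R=Rt(105.68,60);G=T((RT+.085*RD)+.018*R[:,2]+[0,0,.001],R)
TW2=np.linalg.inv(G)@WR;np.save("TW2.npy",TW2);np.save("G.npy",G)
WL=wandT(L+.255*n,-n,np.cross([0,0,-1.],-n)*-1)
for sgn in(1,-1):
    y=np.array([np.sin(np.radians(166.9)),-np.cos(np.radians(166.9)),0])*sgn
    WL=wandT(L+.255*n,-n,y);BL=WL@np.linalg.inv(TW2);print("label tool",sgn,BL.round(3).tolist())
pre=G.copy();pre[:3,3]-=.09*R[:,2];print("pre",pre[:3,3]);rows(A,pre,8);rows(pre,G,8)
```

```text
10.8 q [0.72, 0.31, -0.37, 1.83, 0.22, 0.98, 0.52] p [0.4995, -0.2918, 0.1666] z [0.024, -0.087, -0.996] x [-0.269, 0.959, -0.09] F [-0.9, 0.2, 0.1] grip 0.0 gap 1.003
side0 86 ctr [0.4103 0.0157 0.0574] size [0.072 0.057 0.022] elev 45.3 az -16.3
r_side 83 ctr [0.4049 0.0139 0.0619] size [0.068 0.046 0.025] elev 45.6 az -15.1
r_scene 276 ctr [0.4074 0.011  0.0701] size [0.057 0.06  0.01 ] elev 36.5 az -14.0
label tool 1 [[-0.883, 0.227, 0.412, 0.557], [0.205, 0.974, -0.096, -0.025], [-0.423, -0.0, -0.906, 0.142], [0.0, 0.0, 0.0, 1.0]]
label tool -1 [[-0.689, -0.227, -0.689, 0.538], [0.16, -0.974, 0.16, -0.021], [-0.707, 0.0, 0.707, 0.17], [0.0, 0.0, 0.0, 1.0]]
pre [ 0.51064245 -0.33125884  0.14642554]
8 rows dp [-0.557, 0.001, 0.159] dr [-0.004, 4.397, -0.005]
 path [[0.501, -0.297, 0.165], [0.503, -0.303, 0.164], [0.504, -0.308, 0.162], [0.505, -0.313, 0.16], [0.507, -0.318, 0.157], [0.508, -0.323, 0.154], [0.509, -0.327, 0.15], [0.511, -0.331, 0.146]] [0.511, -0.331, 0.146]
8 rows dp [0.0, -0.0, 1.125] dr [-0.0, -0.0, -0.0]
 path [[0.509, -0.326, 0.137], [0.508, -0.32, 0.127], [0.506, -0.315, 0.117], [0.505, -0.31, 0.107], [0.503, -0.304, 0.098], [0.502, -0.299, 0.088], [0.5, -0.293, 0.078], [0.498, -0.288, 0.068]] [0.498, -0.288, 0.068]
```

>>> step_arm:
  steps:
    - {"delta_pos": [-0.55, 0, 0.15], "dr": [0, 4.4, 0], "fingers": 1}
    - {"delta_pos": [-0.55, 0, 0.15], "dr": [0, 4.4, 0], "fingers": 1}
    - {"delta_pos": [-0.55, 0, 0.15], "dr": [0, 4.4, 0], "fingers": 1}
    - {"delta_pos": [-0.55, 0, 0.15], "dr": [0, 4.4, 0], "fingers": 1}
    - {"delta_pos": [-0.55, 0, 0.15], "dr": [0, 4.4, 0], "fingers": 1}
    - {"delta_pos": [-0.55, 0, 0.15], "dr": [0, 4.4, 0], "fingers": 1}
    - {"delta_pos": [-0.55, 0, 0.15], "dr": [0, 4.4, 0], "fingers": 1}
    - {"delta_pos": [-0.55, 0, 0.15], "dr": [0, 4.4, 0], "fingers": 1}

```text
time_s: 11.47
tool_pos: [0.5094, -0.3311, 0.1449]
tcp_rot: [-0.21, 0.584, 0.768, 0.157]
contact_force: [0.7, 0.6, -0.8]
finger_gap: 1.001
grip_force: 0.0
```

Run:
```python
from go import *
G=np.load("G.npy");err(A,G);rows(A,G,8)
```

```text
11.4667 q [0.92, 0.7, -0.4, 1.39, -0.09, 1.5, 0.85] p [0.5094, -0.3311, 0.1449] z [-0.139, 0.487, -0.863] x [-0.231, 0.831, 0.506] F [0.7, 0.6, -0.8] grip 0.0 gap 1.001
 rem cm [-0.03, 0.14, 8.84] deg [-0.11, -0.39, -0.15]
8 rows dp [0.0, 0.016, 1.105] dr [-0.014, -0.049, -0.018]
 path [[0.508, -0.326, 0.135], [0.507, -0.32, 0.126], [0.505, -0.315, 0.116], [0.504, -0.309, 0.107], [0.503, -0.304, 0.097], [0.501, -0.299, 0.088], [0.5, -0.293, 0.078], [0.498, -0.288, 0.068]] [0.498, -0.288, 0.068]
```

>>> step_arm:
  steps:
    - {"delta_pos": [0, 0.1, 1.1], "dr": [0, -0.2, -0.1], "fingers": 1}
    - {"delta_pos": [0, 0, 1.1], "dr": [0, -0.1, 0], "fingers": 1}
    - {"delta_pos": [0, 0, 1.1], "dr": [0, 0, 0], "fingers": 1}
    - {"delta_pos": [0, 0, 1.1], "dr": [0, 0, 0], "fingers": 1}
    - {"delta_pos": [0, 0, 1.1], "dr": [0, 0, 0], "fingers": 1}
    - {"delta_pos": [0, 0, 1.1], "dr": [0, 0, 0], "fingers": 1}
    - {"delta_pos": [0, 0, 1.1], "dr": [0, 0, 0], "fingers": 1}
    - {"delta_pos": [0, 0, 1.1], "dr": [0, 0, 0], "fingers": 1}

```text
time_s: 12.13
tool_pos: [0.4988, -0.2876, 0.0693]
tcp_rot: [-0.205, 0.583, 0.771, 0.155]
contact_force: [0.6, -0.2, 0.5]
finger_gap: 1.0
grip_force: 0.0
```

>>> step_arm:
  squeeze: 60
  steps:
    - {"delta_pos": [0, 0, 0], "dr": [0, 0, 0], "fingers": -1}
    - {"delta_pos": [0, 0, 0], "dr": [0, 0, 0], "fingers": -1}
    - {"delta_pos": [0, 0, 0], "dr": [0, 0, 0], "fingers": -1}
    - {"delta_pos": [0, 0, 0], "dr": [0, 0, 0], "fingers": -1}
    - {"delta_pos": [0, 0, 0], "dr": [0, 0, 0], "fingers": -1}
    - {"delta_pos": [0, 0, 0], "dr": [0, 0, 0], "fingers": -1}
    - {"delta_pos": [0, 0, 0], "dr": [0, 0, 0], "fingers": -1}
    - {"delta_pos": [0, 0, 0], "dr": [0, 0, 0], "fingers": -1}

```text
time_s: 12.8
tool_pos: [0.4996, -0.2893, 0.0704]
tcp_rot: [-0.204, 0.584, 0.77, 0.155]
contact_force: [1.6, -2.5, 3.4]
finger_gap: 0.29
grip_force: 59.5
```

Run:
```python
from chk import *
err(A,np.load("G.npy"))
ps=[A]
for n in("scene","side"): c=cams.camera(n);topline(c,WR);ps.append(cur(status.observe()))
G=ps[0].copy();G[:3,3]=np.mean([p[:3,3] for p in ps],0);G[:3,:3]=Ro.from_matrix([p[:3,:3] for p in ps]).mean().as_matrix()
np.save("G2.npy",G);W=WR.copy();W[:3,3]+=[0,0,.001];TW=np.linalg.inv(G)@W;np.save("TW2.npy",TW);print(TW.round(4).tolist())
U=G.copy();U[2,3]+=.18;rows(G,U,8)
```

```text
12.8 q [0.9, 0.72, -0.41, 1.54, -0.09, 1.31, 0.85] p [0.4996, -0.2893, 0.0704] z [-0.134, 0.477, -0.869] x [-0.235, 0.836, 0.495] F [1.6, -2.5, 3.4] grip 59.5 gap 0.29
 rem cm [0.05, -0.07, 0.25] deg [0.0, 0.31, -0.0]
top n 367 slope deg 0.23 height at s=.09: 0.0142 s range -0.0006 0.1488
  y edges [[-0.0103, 0.0154], [-0.0108, 0.0154], [-0.0102, 0.0148], [-0.0104, 0.0155], [-0.0099, 0.0156]] s all -0.0045 0.1488
top n 208 slope deg -0.01 height at s=.09: 0.0143 s range -0.0023 0.148
  y edges [[-0.0127, 0.0137], [-0.015, 0.0151], [-0.0122, 0.0132], [-0.0123, 0.0111], [-0.0118, 0.0134]] s all -0.0037 0.1509
[[0.1683, 0.0, 0.9857, -0.0834], [0.0, 1.0, -0.0, -0.0007], [-0.9857, 0.0, 0.1683, -0.0298], [0.0, 0.0, 0.0, 1.0]]
8 rows dp [1.114, -0.0, -1.955] dr [0.0, 0.0, 0.0]
 path [[0.5, -0.289, 0.093], [0.5, -0.289, 0.115], [0.5, -0.289, 0.138], [0.5, -0.289, 0.16], [0.5, -0.289, 0.183], [0.5, -0.289, 0.205], [0.5, -0.289, 0.228], [0.5, -0.289, 0.25]] [0.5, -0.289, 0.25]
```

>>> step_arm:
  steps:
    - {"delta_pos": [0.6, 0, -1], "dr": [0, 0, 0], "fingers": -1}
    - {"delta_pos": [1.1, 0, -1.95], "dr": [0, 0, 0], "fingers": -1}
    - {"delta_pos": [1.1, 0, -1.95], "dr": [0, 0, 0], "fingers": -1}
    - {"delta_pos": [1.1, 0, -1.95], "dr": [0, 0, 0], "fingers": -1}
    - {"delta_pos": [1.1, 0, -1.95], "dr": [0, 0, 0], "fingers": -1}
    - {"delta_pos": [1.1, 0, -1.95], "dr": [0, 0, 0], "fingers": -1}
    - {"delta_pos": [1.1, 0, -1.95], "dr": [0, 0, 0], "fingers": -1}
    - {"delta_pos": [1.1, 0, -1.95], "dr": [0, 0, 0], "fingers": -1}

```text
time_s: 13.57
tool_pos: [0.4986, -0.288, 0.2393]
tcp_rot: [-0.206, 0.583, 0.77, 0.155]
contact_force: [-0.2, -0.2, -1.6]
finger_gap: 0.292
grip_force: 59.0
```

```bash
cat >> h.py <<'E'
_a,_e=np.radians([-13.1,35]);LN=np.array([np.cos(_e)*np.cos(_a),np.cos(_e)*np.sin(_a),np.sin(_e)]);LC=np.array([.4146,.0082,.0607])
LY=np.array([np.sin(np.radians(166.9)),-np.cos(np.radians(166.9)),0])
def WLd(d): return wandT(LC+(.2+d)*LN,-LN,LY)
E
python3 - <<'E'
from go import *
TW=np.load("TW2.npy");iT=np.linalg.inv(TW)
P=WLd(.17)@iT;B=WLd(.056)@iT
print("A",A[:3,3],"P",P[:3,3])
D=np.linalg.inv(A)@P;M=expm(np.real(logm(D))/16)
rows(A,P,16);X=A
for i in range(16):
    X=X@M;W=X@TW
    if i%3==0: print(i,"tail",W[:3,3].round(2),"nose",(W@[0,0,.2,1])[:3].round(2))
rows(P,B,8)
E
```

```text
13.5667 q [0.91, 0.55, -0.43, 1.41, -0.14, 1.59, 0.8] p [0.4986, -0.288, 0.2393] z [-0.138, 0.479, -0.867] x [-0.235, 0.834, 0.499] F [-0.2, -0.2, -1.6] grip 59.0 gap 0.292
A [ 0.49861424 -0.28798299  0.23932569] P [ 0.64889559 -0.04561914  0.21035314]
16 rows dp [0.435, 1.765, 0.381] dr [0.151, -3.112, -3.956]
 path [[0.514, -0.278, 0.238], [0.556, -0.242, 0.236], [0.592, -0.199, 0.233], [0.619, -0.151, 0.23], [0.638, -0.099, 0.222], [0.649, -0.046, 0.21]] [0.649, -0.046, 0.21]
0 tail [ 0.54 -0.36  0.23] nose [ 0.48 -0.18  0.29]
3 tail [ 0.6  -0.32  0.24] nose [ 0.5  -0.15  0.26]
6 tail [ 0.65 -0.26  0.25] nose [ 0.51 -0.12  0.24]
9 tail [ 0.68 -0.2   0.27] nose [ 0.53 -0.08  0.22]
12 tail [ 0.7  -0.13  0.27] nose [ 0.54 -0.05  0.19]
15 tail [ 0.71 -0.06  0.27] nose [ 0.55 -0.02  0.16]
8 rows dp [1.405, -0.0, 0.24] dr [-0.0, -0.0, 0.0]
 path [[0.638, -0.043, 0.202], [0.626, -0.04, 0.194], [0.615, -0.038, 0.186], [0.603, -0.035, 0.178], [0.592, -0.032, 0.169], [0.581, -0.03, 0.161], [0.569, -0.027, 0.153], [0.558, -0.024, 0.145]] [0.558, -0.024, 0.145]
```

Clear path.

>>> step_arm:
  steps:
    - {"delta_pos": [0.44, 1.76, 0.38], "dr": [0.2, -3.1, -4], "fingers": -1}
    - {"delta_pos": [0.44, 1.76, 0.38], "dr": [0.2, -3.1, -4], "fingers": -1}
    - {"delta_pos": [0.44, 1.76, 0.38], "dr": [0.2, -3.1, -4], "fingers": -1}
    - {"delta_pos": [0.44, 1.76, 0.38], "dr": [0.2, -3.1, -4], "fingers": -1}
    - {"delta_pos": [0.44, 1.76, 0.38], "dr": [0.2, -3.1, -4], "fingers": -1}
    - {"delta_pos": [0.44, 1.76, 0.38], "dr": [0.1, -3.1, -4], "fingers": -1}
    - {"delta_pos": [0.44, 1.76, 0.38], "dr": [0.1, -3.1, -4], "fingers": -1}
    - {"delta_pos": [0.44, 1.76, 0.38], "dr": [0.1, -3.1, -4], "fingers": -1}

```text
time_s: 14.23
tool_pos: [0.6016, -0.1821, 0.2314]
tcp_rot: [0.006, 0.365, 0.928, 0.069]
contact_force: [0.5, 0.1, -1.1]
finger_gap: 0.295
grip_force: 58.9
```

>>> step_arm:
  steps:
    - {"delta_pos": [0.44, 1.76, 0.38], "dr": [0.2, -3.1, -4], "fingers": -1}
    - {"delta_pos": [0.44, 1.76, 0.38], "dr": [0.2, -3.1, -4], "fingers": -1}
    - {"delta_pos": [0.44, 1.76, 0.38], "dr": [0.2, -3.1, -4], "fingers": -1}
    - {"delta_pos": [0.44, 1.76, 0.38], "dr": [0.2, -3.1, -4], "fingers": -1}
    - {"delta_pos": [0.44, 1.76, 0.38], "dr": [0.2, -3.1, -4], "fingers": -1}
    - {"delta_pos": [0.44, 1.76, 0.38], "dr": [0.1, -3.1, -4], "fingers": -1}
    - {"delta_pos": [0.44, 1.76, 0.38], "dr": [0.1, -3.1, -4], "fingers": -1}
    - {"delta_pos": [0.44, 1.76, 0.38], "dr": [0.1, -3.1, -4], "fingers": -1}

```text
time_s: 14.9
tool_pos: [0.6458, -0.0442, 0.2087]
tcp_rot: [0.217, 0.103, 0.97, -0.025]
contact_force: [0.5, -0.9, -1.4]
finger_gap: 0.295
grip_force: 58.9
```

Run:
```python
from chk import *
TW=np.load("TW2.npy");iT=np.linalg.inv(TW)
for n in("scene","side"): c=cams.camera(n);print(n);topline(c,cur(status.observe())@TW)
A=cur(status.observe());err(A,WLd(.17)@iT);rows(A,WLd(.08)@iT,7)
cv2.imwrite("pics/l.png",c["pixels"][:,:,::-1])
```

```text
14.9 q [0.49, 0.24, -0.63, 1.93, 0.46, 0.65, 0.94] p [0.6458, -0.0442, 0.2087] z [0.416, -0.093, -0.905] x [-0.885, 0.189, -0.426] F [0.5, -0.9, -1.4] grip 58.9 gap 0.295
scene
top n 89 slope deg 1.1 height at s=.09: 0.0133 s range -0.0083 0.0895
  y edges [[-0.0188, 0.004], [-0.0181, 0.0051], [-0.0183, 0.0069], [-0.0176, -0.0132], [-0.0168, -0.0091]] s all -0.0094 0.1438
side
top n 108 slope deg 0.11 height at s=.09: 0.0124 s range -0.0022 0.1479
  y edges [[-0.0119, 0.0188], [-0.0137, 0.0124], [-0.0166, 0.0119], [-0.0146, 0.0029], [-0.0134, 0.0121], [-0.0136, 0.0166]] s all -0.0023 0.1479
 rem cm [-0.77, -0.42, -0.06] deg [0.37, -0.43, 1.18]
7 rows dp [1.156, -0.045, 0.214] dr [0.052, -0.061, 0.168]
 path [[0.634, -0.039, 0.2], [0.624, -0.037, 0.193], [0.615, -0.035, 0.186], [0.605, -0.034, 0.179], [0.596, -0.032, 0.172], [0.586, -0.031, 0.166], [0.577, -0.029, 0.159]] [0.577, -0.029, 0.159]
```

>>> step_arm:
  steps:
    - {"delta_pos": [1.15, -0.05, 0.21], "dr": [0, -0.1, 0.2], "fingers": -1}
    - {"delta_pos": [1.15, -0.05, 0.21], "dr": [0.1, 0, 0.2], "fingers": -1}
    - {"delta_pos": [1.15, -0.05, 0.21], "dr": [0, -0.1, 0.2], "fingers": -1}
    - {"delta_pos": [1.15, -0.05, 0.21], "dr": [0.1, 0, 0.1], "fingers": -1}
    - {"delta_pos": [1.15, -0.05, 0.21], "dr": [0, -0.1, 0.2], "fingers": -1}
    - {"delta_pos": [1.15, 0, 0.21], "dr": [0.1, 0, 0.1], "fingers": -1}
    - {"delta_pos": [0, 0, 0], "dr": [0, 0, 0], "fingers": -1}
    - {"delta_pos": [0, 0, 0], "dr": [0, 0, 0], "fingers": -1}

```text
time_s: 15.67
tool_pos: [0.5901, -0.0363, 0.1679]
tcp_rot: [0.218, 0.114, 0.969, -0.026]
contact_force: [1.1, -0.3, -0.9]
finger_gap: 0.292
grip_force: 59.1
```

Run:
```python
from chk import *
TW=np.load("TW2.npy");iT=np.linalg.inv(TW)
for n in("scene","side"):
    c=cams.camera(n);print(n);X=cur(status.observe());topline(c,X@TW);err(X,WLd(.056)@iT);topline(c,WLd(.085))
    cv2.imwrite(f"pics/l_{n}.png",c["pixels"][:,:,::-1])
W=X@TW;no=(W@[0,0,.2,1])[:3];Lw=np.linalg.inv(W)@[*LC,1];print("label in wand",Lw.round(4),"angle",np.degrees(np.arccos(-W[:3,2]@LN)))
i=[cv2.imread(f"pics/l_{n}.png") for n in("scene","side")]
cv2.imwrite("pics/l.png",np.hstack([cv2.resize(i[0][150:300,260:410],(400,400)),cv2.resize(i[1][160:310,210:360],(400,400))]))
```

```text
15.6667 q [0.47, 0.18, -0.62, 2.09, 0.51, 0.53, 0.83] p [0.5901, -0.0363, 0.1679] z [0.417, -0.1, -0.903] x [-0.878, 0.21, -0.429] F [1.1, -0.3, -0.9] grip 59.1 gap 0.292
scene
top n 98 slope deg 1.72 height at s=.09: 0.0136 s range -0.0044 0.1351
  y edges [[-0.0122, 0.009], [-0.0129, 0.0099], [-0.0126, 0.0089], [-0.0024, 0.009], [-0.0125, -0.0042]] s all -0.0044 0.1475
 rem cm [4.18, 0.37, 0.62] deg [-0.1, 0.2, -0.34]
top n 85 slope deg 1.88 height at s=.09: 0.0136 s range -0.0176 0.092
  y edges [[-0.017, 0.0057], [-0.0165, 0.0059], [-0.0114, 0.0051], [-0.0161, -0.0078]] s all -0.0176 0.1343
side
top n 105 slope deg -0.15 height at s=.09: 0.0124 s range -0.0032 0.148
  y edges [[-0.0189, 0.0117], [-0.0164, 0.017], [-0.013, 0.0132], [-0.0175, 0.0118], [-0.0178, 0.0104]] s all -0.0032 0.148
 rem cm [4.25, 0.35, 0.63] deg [-0.08, 0.25, -0.35]
top n 84 slope deg -0.25 height at s=.09: 0.0118 s range -0.017 0.1342
  y edges [[-0.0196, 0.0077], [-0.0168, 0.0094], [-0.0198, 0.005], [-0.0188, 0.0083], [-0.0163, 0.005]] s all -0.017 0.1342
label in wand [0.0017 0.0025 0.2989 1.    ] angle 0.4171334876330072
```

View pics/l.png

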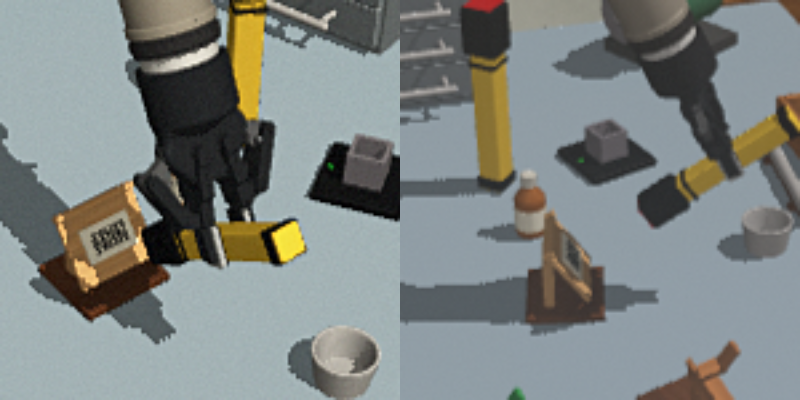

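The wand points down at the label, about 97 mm away, with the easel clear. I close the last 42 mm with a small sideways correction.

>>> step_arm:
  steps:
    - {"delta_pos": [0.7, 0.08, 0.1], "dr": [0, 0, 0], "fingers": -1}
    - {"delta_pos": [0.7, 0.08, 0.1], "dr": [0, 0, 0], "fingers": -1}
    - {"delta_pos": [0.7, 0.08, 0.1], "dr": [0, 0, 0], "fingers": -1}
    - {"delta_pos": [0.7, 0.08, 0.1], "dr": [0, 0, 0], "fingers": -1}
    - {"delta_pos": [0.7, 0.08, 0.1], "dr": [0, 0, 0], "fingers": -1}
    - {"delta_pos": [0.7, 0.08, 0.1], "dr": [0, 0, 0], "fingers": -1}
    - {"delta_pos": [0, 0, 0], "dr": [0, 0, 0], "fingers": -1}
    - {"delta_pos": [0, 0, 0], "dr": [0, 0, 0], "fingers": -1}

```text
time_s: 16.43
tool_pos: [0.5573, -0.0228, 0.1445]
tcp_rot: [0.219, 0.114, 0.969, -0.025]
contact_force: [1.2, 0.0, -1.1]
finger_gap: 0.295
grip_force: 59.1
```

Run:
```python
from chk import *
TW=np.load("TW2.npy");iT=np.linalg.inv(TW)
for n in("scene","side"):
    c=cams.camera(n);print(n);X=cur(status.observe());topline(c,X@TW);err(X,WLd(.056)@iT)
    W=X@TW;Lw=np.linalg.inv(W)@[*LC,1];print("label in wand",Lw.round(4),"angle",np.degrees(np.arccos(-W[:3,2]@LN)))
```

```text
16.4333 q [0.44, 0.16, -0.61, 2.18, 0.57, 0.47, 0.73] p [0.5573, -0.0228, 0.1445] z [0.419, -0.099, -0.903] x [-0.878, 0.209, -0.43] F [1.2, 0.0, -1.1] grip 59.1 gap 0.295
scene
top n 85 slope deg 1.59 height at s=.09: 0.0138 s range -0.0047 0.1926
  y edges [[-0.0121, 0.0071], [-0.0126, 0.0086], [-0.0122, 0.008], [0.0025, 0.0099], [-0.0117, -0.0066]] s all -0.0047 0.1926
 rem cm [-0.03, -0.15, 0.01] deg [-0.07, 0.24, -0.29]
label in wand [ 5.000e-04 -2.400e-03  2.556e-01  1.000e+00] angle 0.36311434919855584
side
top n 85 slope deg -0.28 height at s=.09: 0.0127 s range 0.0007 0.1492
  y edges [[-0.0169, 0.013], [-0.0173, 0.0104], [-0.0148, 0.0145], [-0.0184, 0.0091], [-0.0142, 0.0147]] s all -0.0033 0.1492
 rem cm [0.0, -0.15, 0.02] deg [-0.07, 0.26, -0.31]
label in wand [ 6.00e-04 -2.40e-03  2.56e-01  1.00e+00] angle 0.3909708158074121
```

On target; hold still.

>>> step_arm:
  steps:
    - {"delta_pos": [0, 0, 0], "dr": [0, 0, 0], "fingers": -1}
    - {"delta_pos": [0, 0, 0], "dr": [0, 0, 0], "fingers": -1}
    - {"delta_pos": [0, 0, 0], "dr": [0, 0, 0], "fingers": -1}
    - {"delta_pos": [0, 0, 0], "dr": [0, 0, 0], "fingers": -1}
    - {"delta_pos": [0, 0, 0], "dr": [0, 0, 0], "fingers": -1}
    - {"delta_pos": [0, 0, 0], "dr": [0, 0, 0], "fingers": -1}
    - {"delta_pos": [0, 0, 0], "dr": [0, 0, 0], "fingers": -1}
    - {"delta_pos": [0, 0, 0], "dr": [0, 0, 0], "fingers": -1}

```text
time_s: 17.2
tool_pos: [0.5578, -0.023, 0.1447]
tcp_rot: [0.219, 0.114, 0.969, -0.025]
contact_force: [0.2, 0.1, -1.4]
finger_gap: 0.292
grip_force: 59.1
```

>>> step_arm:
  steps:
    - {"delta_pos": [0, 0, 0], "dr": [0, 0, 0], "fingers": -1}
    - {"delta_pos": [0, 0, 0], "dr": [0, 0, 0], "fingers": -1}
    - {"delta_pos": [0, 0, 0], "dr": [0, 0, 0], "fingers": -1}
    - {"delta_pos": [0, 0, 0], "dr": [0, 0, 0], "fingers": -1}
    - {"delta_pos": [0, 0, 0], "dr": [0, 0, 0], "fingers": -1}
    - {"delta_pos": [0, 0, 0], "dr": [0, 0, 0], "fingers": -1}
    - {"delta_pos": [0, 0, 0], "dr": [0, 0, 0], "fingers": -1}
    - {"delta_pos": [0, 0, 0], "dr": [0, 0, 0], "fingers": -1}

```text
time_s: 17.87
tool_pos: [0.5578, -0.023, 0.1448]
tcp_rot: [0.219, 0.114, 0.969, -0.025]
contact_force: [0.0, -0.2, -0.5]
finger_gap: 0.294
grip_force: 59.1
```

>>> step_arm:
  steps:
    - {"delta_pos": [0, 0, 0], "dr": [0, 0, 0], "fingers": -1}
    - {"delta_pos": [0, 0, 0], "dr": [0, 0, 0], "fingers": -1}
    - {"delta_pos": [0, 0, 0], "dr": [0, 0, 0], "fingers": -1}
    - {"delta_pos": [0, 0, 0], "dr": [0, 0, 0], "fingers": -1}
    - {"delta_pos": [0, 0, 0], "dr": [0, 0, 0], "fingers": -1}
    - {"delta_pos": [0, 0, 0], "dr": [0, 0, 0], "fingers": -1}
    - {"delta_pos": [0, 0, 0], "dr": [0, 0, 0], "fingers": -1}
    - {"delta_pos": [0, 0, 0], "dr": [0, 0, 0], "fingers": -1}

```text
time_s: 18.53
tool_pos: [0.5577, -0.023, 0.1447]
tcp_rot: [0.219, 0.114, 0.969, -0.025]
contact_force: [0.2, 1.1, -1.5]
finger_gap: 0.292
grip_force: 59.1
```

Run:
```python
from chk import *
TW=np.load("TW2.npy");iT=np.linalg.inv(TW);G=np.load("G2.npy")
W=A@TW;Lw=np.linalg.inv(W)@[*LC,1];print("label in wand",Lw.round(4))
P=WLd(.17)@iT;U=G.copy();U[2,3]+=.17
rows(A,P,8);rows(P,U,16)
```

```text
18.5333 q [0.44, 0.16, -0.61, 2.18, 0.57, 0.47, 0.73] p [0.5577, -0.023, 0.1447] z [0.419, -0.099, -0.902] x [-0.878, 0.21, -0.431] F [0.2, 1.1, -1.5] grip 59.1 gap 0.292
label in wand [ 5.000e-04 -2.300e-03  2.554e-01  1.000e+00]
8 rows dp [-1.412, -0.013, -0.237] dr [-0.01, 0.026, -0.038]
 path [[0.569, -0.026, 0.153], [0.58, -0.029, 0.161], [0.592, -0.032, 0.169], [0.603, -0.034, 0.178], [0.615, -0.037, 0.186], [0.626, -0.04, 0.194], [0.637, -0.043, 0.202], [0.649, -0.046, 0.21]] [0.649, -0.046, 0.21]
16 rows dp [-0.345, -1.793, -0.364] dr [-0.151, 3.094, 3.962]
 path [[0.646, -0.063, 0.215], [0.633, -0.117, 0.226], [0.612, -0.168, 0.232], [0.582, -0.215, 0.235], [0.544, -0.256, 0.238], [0.5, -0.289, 0.24]] [0.5, -0.289, 0.24]
```

>>> step_arm:
  steps:
    - {"delta_pos": [-1.4, 0, -0.24], "dr": [0, 0, 0], "fingers": -1}
    - {"delta_pos": [-1.4, 0, -0.24], "dr": [0, 0, 0], "fingers": -1}
    - {"delta_pos": [-1.4, 0, -0.24], "dr": [0, 0, 0], "fingers": -1}
    - {"delta_pos": [-1.4, 0, -0.24], "dr": [0, 0, 0], "fingers": -1}
    - {"delta_pos": [-1.4, 0, -0.24], "dr": [0, 0, 0], "fingers": -1}
    - {"delta_pos": [-1.4, 0, -0.24], "dr": [0, 0, 0], "fingers": -1}
    - {"delta_pos": [-1.4, 0, -0.24], "dr": [0, 0.1, -0.2], "fingers": -1}
    - {"delta_pos": [-1.4, 0, -0.24], "dr": [0, 0.1, -0.2], "fingers": -1}

```text
time_s: 19.2
tool_pos: [0.6484, -0.0448, 0.2105]
tcp_rot: [0.217, 0.111, 0.969, -0.026]
contact_force: [-0.1, 0.2, -1.2]
finger_gap: 0.295
grip_force: 59.1
```

>>> step_arm:
  steps:
    - {"delta_pos": [-0.35, -1.8, -0.36], "dr": [-0.2, 3.1, 4], "fingers": -1}
    - {"delta_pos": [-0.35, -1.8, -0.36], "dr": [-0.2, 3.1, 4], "fingers": -1}
    - {"delta_pos": [-0.35, -1.8, -0.36], "dr": [-0.2, 3.1, 4], "fingers": -1}
    - {"delta_pos": [-0.35, -1.8, -0.36], "dr": [-0.1, 3.1, 4], "fingers": -1}
    - {"delta_pos": [-0.35, -1.8, -0.36], "dr": [-0.1, 3.1, 4], "fingers": -1}
    - {"delta_pos": [-0.35, -1.8, -0.36], "dr": [-0.1, 3.1, 4], "fingers": -1}
    - {"delta_pos": [-0.35, -1.8, -0.36], "dr": [-0.1, 3.1, 4], "fingers": -1}
    - {"delta_pos": [-0.35, -1.8, -0.36], "dr": [-0.2, 3.1, 4], "fingers": -1}

```text
time_s: 19.87
tool_pos: [0.602, -0.1842, 0.2334]
tcp_rot: [0.006, 0.373, 0.925, 0.069]
contact_force: [0.4, -0.1, -1.8]
finger_gap: 0.299
grip_force: 59.2
```

>>> step_arm:
  steps:
    - {"delta_pos": [-0.35, -1.8, -0.36], "dr": [-0.2, 3.1, 4], "fingers": -1}
    - {"delta_pos": [-0.35, -1.8, -0.36], "dr": [-0.2, 3.1, 4], "fingers": -1}
    - {"delta_pos": [-0.35, -1.8, -0.36], "dr": [-0.2, 3.1, 4], "fingers": -1}
    - {"delta_pos": [-0.35, -1.8, -0.36], "dr": [-0.1, 3.1, 4], "fingers": -1}
    - {"delta_pos": [-0.35, -1.8, -0.36], "dr": [-0.1, 3.1, 4], "fingers": -1}
    - {"delta_pos": [-0.35, -1.8, -0.36], "dr": [-0.1, 3.1, 4], "fingers": -1}
    - {"delta_pos": [-0.35, -1.8, -0.36], "dr": [-0.1, 3.1, 4], "fingers": -1}
    - {"delta_pos": [-0.35, -1.8, -0.36], "dr": [-0.2, 3.1, 4], "fingers": -1}

```text
time_s: 20.53
tool_pos: [0.4978, -0.2899, 0.2395]
tcp_rot: [-0.206, 0.589, 0.766, 0.155]
contact_force: [0.8, -0.3, -1.9]
finger_gap: 0.291
grip_force: 59.2
```

>>> step_arm:
  steps:
    - {"delta_pos": [0, 0, 0], "dr": [0, 0, 0], "fingers": -1}
    - {"delta_pos": [0, 0, 0], "dr": [0, 0, 0], "fingers": -1}
    - {"delta_pos": [0, 0, 0], "dr": [0, 0, 0], "fingers": -1}
    - {"delta_pos": [0, 0, 0], "dr": [0, 0, 0], "fingers": -1}
    - {"delta_pos": [0, 0, 0], "dr": [0, 0, 0], "fingers": -1}
    - {"delta_pos": [0, 0, 0], "dr": [0, 0, 0], "fingers": -1}
    - {"delta_pos": [0, 0, 0], "dr": [0, 0, 0], "fingers": -1}
    - {"delta_pos": [0, 0, 0], "dr": [0, 0, 0], "fingers": -1}

```text
time_s: 21.2
tool_pos: [0.4982, -0.2884, 0.2401]
tcp_rot: [-0.205, 0.587, 0.768, 0.154]
contact_force: [-0.1, -0.2, -0.8]
finger_gap: 0.289
grip_force: 59.2
```

Run:
```python
from chk import *
TW=np.load("TW2.npy");G=np.load("G2.npy")
for n in("scene","side"): c=cams.camera(n);topline(c,cur(status.observe())@TW)
a=G.copy();a[2,3]+=.03;A=cur(status.observe());err(A,G);rows(A,a,8);b=G.copy();b[2,3]+=.003;rows(a,b,5)
```

```text
21.2 q [0.91, 0.55, -0.42, 1.42, -0.15, 1.59, 0.79] p [0.4982, -0.2884, 0.2401] z [-0.133, 0.478, -0.868] x [-0.227, 0.838, 0.496] F [-0.1, -0.2, -0.8] grip 59.2 gap 0.289
top n 440 slope deg -0.08 height at s=.09: 0.0132 s range -0.0017 0.1487
  y edges [[-0.0115, 0.0156], [-0.0109, 0.0164], [-0.0106, 0.0158], [-0.0106, 0.0156], [-0.0102, 0.0155]] s all -0.0017 0.1487
top n 209 slope deg 0.05 height at s=.09: 0.0135 s range -0.0023 0.1483
  y edges [[-0.0155, 0.0139], [-0.0124, 0.0152], [-0.0124, 0.0155], [-0.0139, 0.0135]] s all -0.003 0.1509
 rem cm [-8.51, 0.19, 14.66] deg [0.05, -0.06, -0.5]
8 rows dp [-0.877, 0.02, 1.507] dr [0.006, -0.007, -0.063]
 path [[0.498, -0.289, 0.223], [0.498, -0.289, 0.205], [0.499, -0.289, 0.188], [0.499, -0.289, 0.17], [0.499, -0.289, 0.153], [0.499, -0.289, 0.135], [0.499, -0.289, 0.118], [0.5, -0.289, 0.1]] [0.5, -0.289, 0.1]
5 rows dp [-0.267, 0.0, 0.469] dr [0.0, 0.0, 0.0]
 path [[0.5, -0.289, 0.095], [0.5, -0.289, 0.09], [0.5, -0.289, 0.084], [0.5, -0.289, 0.079], [0.5, -0.289, 0.073]] [0.5, -0.289, 0.073]
```

No slip in the grip; lowering the wand.

>>> step_arm:
  steps:
    - {"delta_pos": [-0.88, 0.02, 1.51], "dr": [0, 0, -0.1], "fingers": -1}
    - {"delta_pos": [-0.88, 0.02, 1.51], "dr": [0, 0, -0.1], "fingers": -1}
    - {"delta_pos": [-0.88, 0.02, 1.51], "dr": [0, 0, -0.1], "fingers": -1}
    - {"delta_pos": [-0.88, 0.02, 1.51], "dr": [0, 0, -0.1], "fingers": -1}
    - {"delta_pos": [-0.88, 0.02, 1.51], "dr": [0, 0, -0.1], "fingers": -1}
    - {"delta_pos": [-0.88, 0.02, 1.51], "dr": [0, 0, 0], "fingers": -1}
    - {"delta_pos": [-0.88, 0.02, 1.51], "dr": [0, 0, 0], "fingers": -1}
    - {"delta_pos": [-0.88, 0.02, 1.51], "dr": [0, 0, 0], "fingers": -1}

```text
time_s: 21.97
tool_pos: [0.4997, -0.2896, 0.0993]
tcp_rot: [-0.204, 0.584, 0.77, 0.155]
contact_force: [-0.7, 0.0, -1.6]
finger_gap: 0.291
grip_force: 59.2
```

>>> step_arm:
  steps:
    - {"delta_pos": [0, 0, 0], "dr": [0, 0, 0], "fingers": -1}
    - {"delta_pos": [-0.26, 0, 0.47], "dr": [0, 0, 0], "fingers": -1}
    - {"delta_pos": [-0.26, 0, 0.47], "dr": [0, 0, 0], "fingers": -1}
    - {"delta_pos": [-0.26, 0, 0.47], "dr": [0, 0, 0], "fingers": -1}
    - {"delta_pos": [-0.26, 0, 0.47], "dr": [0, 0, 0], "fingers": -1}
    - {"delta_pos": [-0.26, 0, 0.47], "dr": [0, 0, 0], "fingers": -1}
    - {"delta_pos": [0, 0, 0], "dr": [0, 0, 0], "fingers": -1}
    - {"delta_pos": [0, 0, 0], "dr": [0, 0, 0], "fingers": -1}

```text
time_s: 22.63
tool_pos: [0.4994, -0.289, 0.073]
tcp_rot: [-0.205, 0.584, 0.77, 0.156]
contact_force: [0.2, -0.5, -1.7]
finger_gap: 0.295
grip_force: 59.2
```

Run:
```python
from chk import *
G=np.load("G2.npy")
for n in("scene","side"): c=cams.camera(n);topline(c,WR)
err(cur(status.observe()),G)
```

```text
22.6333 q [0.9, 0.71, -0.4, 1.54, -0.09, 1.31, 0.85] p [0.4994, -0.289, 0.073] z [-0.134, 0.479, -0.868] x [-0.234, 0.836, 0.497] F [0.2, -0.5, -1.7] grip 59.2 gap 0.295
top n 365 slope deg 0.38 height at s=.09: 0.0165 s range 0.0007 0.15
  y edges [[-0.0104, 0.0147], [-0.0103, 0.0152], [-0.0101, 0.0151], [-0.0112, 0.0151], [-0.0099, 0.0152]] s all -0.0043 0.1505
top n 204 slope deg 0.76 height at s=.09: 0.0172 s range -0.0013 0.1504
  y edges [[-0.0143, 0.0131], [-0.0129, 0.014], [-0.014, 0.014], [-0.0118, 0.0053], [-0.0131, 0.0134]] s all -0.0013 0.1522
 rem cm [-0.16, -0.02, 0.26] deg [0.07, -0.06, -0.01]
```

Lower the last 3 mm, release, back off along the tool axis.

>>> step_arm:
  steps:
    - {"delta_pos": [-0.08, 0, 0.13], "dr": [0, 0, 0], "fingers": -1}
    - {"delta_pos": [-0.08, 0, 0.13], "dr": [0, 0, 0], "fingers": -1}
    - {"delta_pos": [0, 0, 0], "dr": [0, 0, 0], "fingers": -1}
    - {"delta_pos": [0, 0, 0], "dr": [0, 0, 0], "fingers": -0.2}
    - {"delta_pos": [0, 0, 0], "dr": [0, 0, 0], "fingers": 0.2}
    - {"delta_pos": [0, 0, 0], "dr": [0, 0, 0], "fingers": 0.4}
    - {"delta_pos": [0, 0, 0], "dr": [0, 0, 0], "fingers": 0.6}
    - {"delta_pos": [0, 0, 0], "dr": [0, 0, 0], "fingers": 0.6}

```text
time_s: 23.4
tool_pos: [0.4996, -0.2891, 0.0702]
tcp_rot: [-0.204, 0.584, 0.77, 0.156]
contact_force: [-0.5, 0.2, -0.0]
finger_gap: 0.795
grip_force: 0.0
```

>>> step_arm:
  steps:
    - {"delta_pos": [0, 0, 0], "dr": [0, 0, 0], "fingers": 0.6}
    - {"delta_pos": [0, 0, -0.5], "dr": [0, 0, 0], "fingers": 0.6}
    - {"delta_pos": [0, 0, -1.5], "dr": [0, 0, 0], "fingers": 0.6}
    - {"delta_pos": [0, 0, -2], "dr": [0, 0, 0], "fingers": 0.6}
    - {"delta_pos": [0, 0, -2.5], "dr": [0, 0, 0], "fingers": 0.6}
    - {"delta_pos": [0, 0, -2.5], "dr": [0, 0, 0], "fingers": 0.6}
    - {"delta_pos": [0, 0, -2.5], "dr": [0, 0, 0], "fingers": 0.6}
    - {"delta_pos": [0, 0, 0], "dr": [0, 0, 0], "fingers": 0.6}

```text
time_s: 24.07
tool_pos: [0.5172, -0.3482, 0.1746]
tcp_rot: [-0.2, 0.585, 0.77, 0.155]
contact_force: [0.3, 0.1, 1.1]
finger_gap: 0.802
grip_force: 0.0
```

Run:
```python
from chk import *
for n in("scene","side"): c=cams.camera(n);topline(c,WR);cv2.imwrite(f"pics/end_{n}.png",c["pixels"][:,:,::-1])
```

```text
24.0667 q [0.92, 0.69, -0.39, 1.33, -0.1, 1.55, 0.85] p [0.5172, -0.3482, 0.1746] z [-0.126, 0.473, -0.872] x [-0.235, 0.84, 0.489] F [0.3, 0.1, 1.1] grip 0.0 gap 0.802
top n 422 slope deg 0.29 height at s=.09: 0.0141 s range -0.0012 0.1476
  y edges [[-0.0108, 0.0157], [-0.0104, 0.0159], [-0.0109, 0.015], [0.0033, 0.0162], [-0.0108, 0.0147], [-0.0115, 0.0146]] s all -0.0043 0.1484
top n 268 slope deg 0.3 height at s=.09: 0.0144 s range -0.003 0.1493
  y edges [[-0.0127, 0.0144], [-0.0136, 0.0155], [-0.0127, 0.0143], [-0.0136, 0.0144], [-0.0134, 0.0141], [-0.0121, 0.0154]] s all -0.003 0.1496
```

View pics/end_scene.png

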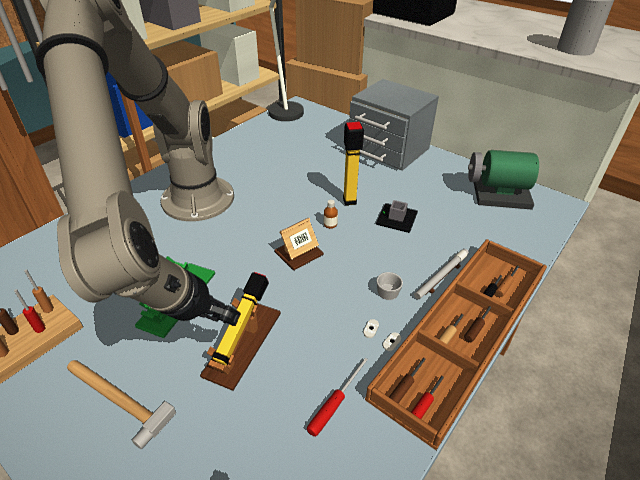

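The wand lies in the rest (tail at about (218,360), nose at about (256,282)), the gripper is clear of it, and the bystanders are unmoved. Handing in.

```bash
python3 -c "
from station import env
print(env.hand_in())"
```

```text
the job is handed in; nothing more can be done
None
```

I laid the wand in the rest, held it about 55 mm square to the label for about 2 s, laid it back the same way round and let go, then handed the job in; no verdict came back, but my last camera check showed the wand seated and the bystanders unmoved.

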